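# Fill the gaps in the covered titrant tray

### The arm

A 6-joint arm with a two-finger parallel gripper is mounted at the origin on the work surface. World frame = base frame: x ahead of the robot, y to its left, z up, the work surface at z = 0. Lengths are in mm, angles in rad, forces in N, time in s.
With the tool pointing down it reaches from about 375 to 900 mm from the base axis. Payload 3.1 kg.
Tool frame: the origin (TCP) lies at the very end of the fingers, on their centre line; the grasp point (between the pads) lies 19 mm behind it (manip.grip_depth is the distance from the TCP to the grasp point, in mm); z points along the fingers, y is the line along which they close (so a half turn about z gives the same grasp; the last joint's range is limited). The gripper opens to 85 mm and grips with 20 to 120 N. Pads are 22 mm wide; open, the fingers measure 114 mm over their backs; the gripper's body (76 mm by 85 mm) begins 54 mm behind the grasp point. The pads swing forward as they close: fully open they stand 13 mm farther back than shut.
Start: joints at [0.948, 0.527, 1.433, -0, 1.181, -0.178], TCP at [268.881, 564.18, 196.31] pointing down, gripper open.
Joint ranges: [-3.08, 3.08], [-0.75, 2.2], [0.22, 2.44], [-1.43, 4.57], [0, 2.65], [-2.85, 2.85]. Speed limits (rad/s): [2.79, 2.79, 3.14, 3.14, 3.14, 3.14].

### API

Orientations are given as a unit quaternion [w, x, y, z].
In Python, from plant import manip gives the robot as it stands.
- The arm moves only by the tool jog_arm, never from a script. Its argument "steps" is a list of rows, each a list of 2 entries, a list of its own where there are three numbers: the shift along the tool's x, y, z in cm, then the turn, a rotation vector about the tool's x, y, z in rad. In form: [[[tx, ty, tz], [ax, ay, az]], ...]. A call has exactly 8 rows; each row shifts and turns the commanded pose from where the row before left it, along the tool's axes as they then stand; what a row does not reach is not made up. A row lasts 1/10 s, in which the tool goes at most 50 mm and 8.59 degrees, less where a joint would pass 70% of its speed; a pose out of reach is approached as far as the arm can. A call is refused whole if a number of a shift passes 5 or a number of a turn 0.15, either way. A call with a gripper value outside its range is refused whole. "claw" is the opening, from 0 (shut) to 1 (fully open), set as the call begins (left out, the last holds). The fingers move at their own pace and stop on an object; the grip force is fixed at half the most. Time passes only in rows, so rows that do not move let the fingers close, or fill a call up. It gives the time, the measured TCP pose, the force, the opening and the grip force at its end, in the units of the state.
- manip.get_state(): the state, without advancing time (a new reading comes with each control period).
- manip.camera(name): name is "scene" or "top" or "wrist"; returns a dict with "pixels" (384x512x3 uint8, blue, green, red), "fx", "fy", "cx", "cy" (pixels), "camera_from_world" (4x4, takes a point from world to camera coordinates). Camera axes: x right, y down, z forward; pixel columns grow to the right and rows downward; lengths in mm; the calibration is good to about 2 mm. The wrist camera is an equidistant fisheye: a pixel r from the principal point sees the ray r / f radians off the axis. A picture is of the moment at which its call begins. There is no depth.
- manip.sign_off(): hands the job in; it is judged then, once.
The state is a dict: "time_s": time; "q": joint angles; "qvel": joint speeds; "joint_torque": joint torques, N m; "tool_pos": TCP position; "ee_rot": TCP orientation; "ft_force": force on the tool from outside, world axes, zero at the start; "moment": the same for the moment, N m; "grip_width": finger opening in mm; "grasp_force": force on a finger pad.
Only numpy, scipy, OpenCV 4.12 (cv2) and the standard library are available. Lean on these libraries where they do the work, as an engineer would, in place of code of your own. Each camera call takes 0.05 s, during which the arm holds its last target. There are 200 camera calls.

### The job

The pull-out bottle tray under the bench riser has four cells in a row, two of them empty, but the riser and its hanging light flap hide which. Feel behind the flap for the two empty cells and lower the two amber bottles from the bench into them, upright, down to the bottom and not dropped; then push the tray fully home. Do not tip the bottles over, and leave the beaker and the white jar where they stand.

Things in the scene. Friction and masses are not known exactly. Their poses are not given: they have to be found in the camera images.
- tray (a joint): how far the bottle tray is pushed in, m: 0 = pulled out to its stop (as it starts), 0.070 = fully home. It slides straight along the x axis of tray_mid on runners with about 5 N of friction, stays where it is left, and has a stop at either end
- tray_mid (a point): middle of the row of cells of the grey plastic tray, on the cells' floor (20 mm above the bench); moves with the tray. x points into the riser (the way the tray is pushed home, away from the robot), y along the row to the robot's left, z up. Four square cells, 62 x 62 mm inside, in one row along y at 67 mm pitch; the 5 mm walls round them reach 40 mm above the cell floor
- tray_front (a point): middle of the outer face of the tray's flat front panel, 40 mm above the bench, 41 mm to -x of tray_mid: the place to push. The panel is 303 mm wide, 10 mm thick and reaches from 8 to 60 mm above the bench. Axes as tray_mid
- cell1 (a point): the centre of the floor of cell 1, at the height where a bottle stands; axes as tray_mid. The +y end of the row. Of the four cells two hold amber bottles just like bottle_a, their cap tops 125 mm above the cell floor, and two are empty; which, is not known
- cell2 (a point): the centre of the floor of cell 2, at the height where a bottle stands; axes as tray_mid
- cell3 (a point): the centre of the floor of cell 3, at the height where a bottle stands; axes as tray_mid
- cell4 (a point): the centre of the floor of cell 4, at the height where a bottle stands; axes as tray_mid. The -y end of the row
- riser: white fixed shelf over the tray: roof, side panels, closed back, open towards the robot. Origin: on the bench below tray_mid when the tray is out; x into the riser, z up. Roof: x = -110 to +160 mm, underside 440, top 458 mm above the bench; side panels' inner faces at y = +-200 mm, outer +-218 mm. To reach the cells under the roof a tool must lean back towards the robot by some 40 degrees
- flap (a joint): grey light-shield flap, a 4 mm sheet of 0.3 kg that closes the riser's opening from side to side; rad, 0 = hanging plumb, positive = swung inward (to 1.4). Hinged 105 mm to -x of the riser's origin, 435 mm above the bench; its lower edge hangs 138 mm above the bench. It swings freely, yields to a light push of tool or bottle, rests on the tool and falls back by itself, passing above the bottles in the tray
- bottle_a: amber glass bottle, upright on the bench, 0.17 to 0.34 kg: body 54 mm across, 72 mm high, shoulder sloping in up to 92 mm, white screw cap 32 mm across from 100 to 125 mm height (hold it there). Origin: centre of its underside, z up. In any of four places on the open bench to the left of the riser
- bottle_b: a second bottle just like bottle_a. In any of four places on the open bench to the left of the riser
- beaker: open glass beaker, 68 mm across the rim, 90 mm high, a bystander. Origin: centre of its underside. In any of four places on the open bench to the left of the riser
- jar: squat white plastic jar with a wide flat lid, 76 mm across, 89 mm high, a bystander (too wide for a cell). Origin: centre of its underside. In any of four places on the open bench to the left of the riser

How it is judged:
By the outcome, as a careful person would: the job done as asked, in the order asked, and still so for the second after the job is handed in, with the robot touching nothing.
It also fails if it takes over 72 s, if anything falls off the work surface, if the arm or the gripper's body presses on something with over 40 N, if the wrist force passes 120 N, or if a joint passes its speed limit or range.

## Working session

There is one attempt and no reset: what is moved stays moved. The work goes in short steps, Python scripts to look and compute and a tool call to move; the robot and the scene stay as the last step left them, time stands still between calls to the robot, and variables do not carry over. Pictures are saved under pics/ and viewed, at most 10 in all, crops included, and the job is handed in when it is done.

Besides the shell and the picture viewer there is one more tool, called in YAML: its name, and indented under it one key for each argument. jog_arm: Moves the arm, as the interface text tells. Its arguments: {"type":"object","properties":{"steps":{"type":"array"},"claw":{"type":"number"}},"required":["steps"]}

```bash
mkdir -p pics; ls; python3 - <<'E'
from plant import manip
import cv2,numpy as np
s=manip.get_state();print(s)
for n in("scene","top"):
    c=manip.camera(n);cv2.imwrite(f"pics/{n}0.png",c["pixels"]);print(n,c["fx"],c["fy"],c["cx"],c["cy"],np.round(c["camera_from_world"],3).tolist())
a=cv2.imread("pics/scene0.png");b=cv2.imread("pics/top0.png")
E
```

```text
pics
{'time_s': 0.0, 'q': array([ 9.47481426e-01,  5.28503459e-01,  1.43391617e+00, -7.10948178e-06,
        1.18140331e+00, -1.78480036e-01]), 'qvel': array([-0.00254224, -0.00178745, -0.0003117 , -0.00141898,  0.00034053,
       -0.00075692]), 'joint_torque': array([ 9.78269927e-04, -4.42343903e+01, -1.78025883e+01, -1.75150003e-04,
        8.41709058e-03,  1.80407693e-05]), 'tool_pos': array([268.43055957, 563.53025173, 195.30639246]), 'ee_rot': array([-4.32152414e-04,  2.20586692e-01,  9.75366735e-01, -1.02800769e-03]), 'ft_force': array([-0.4763527 ,  0.65032545, -0.03056296]), 'moment': array([ 0.09579162, -0.0096061 , -0.01627369]), 'grasp_force': 0.0, 'grip_width': 85.50492149471916}
scene 409.5479883165157 409.5479883165157 249.53521733374217 198.0015478406994 [[-0.831, -0.557, -0.009, 479.917], [-0.525, 0.788, -0.32, 324.557], [0.185, -0.262, -0.947, 1190.35], [0.0, 0.0, 0.0, 1.0]]
top 425.58081078154265 425.58081078154265 250.59524538322992 190.7119974393641 [[0.001, -1.0, 0.0, 61.532], [-0.991, -0.001, -0.13, 563.293], [0.13, 0.0, -0.991, 1446.437], [0.0, 0.0, 0.0, 1.0]]
```

View pics/scene0.png

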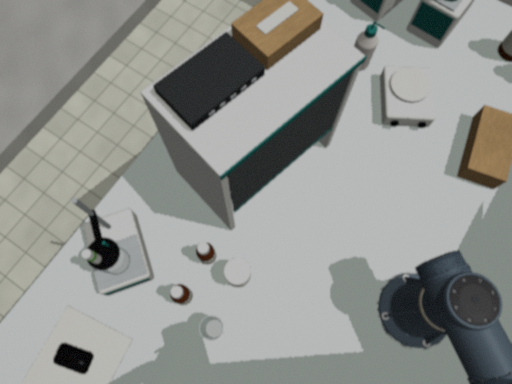

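View pics/top0.png

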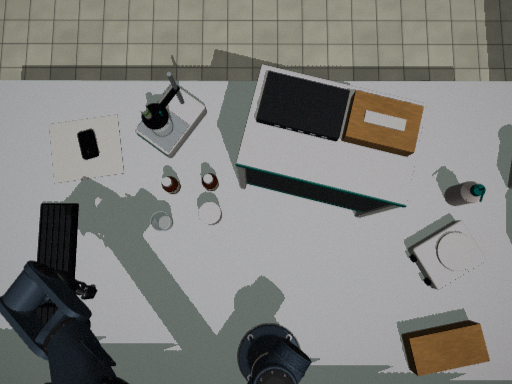

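```bash
python3 - <<'E'
import cv2
b=cv2.imread("pics/top0.png");a=cv2.imread("pics/scene0.png")
cv2.imwrite("pics/t1.png",cv2.resize(b[55:235,150:416],None,fx=3,fy=3,interpolation=cv2.INTER_CUBIC))
cv2.imwrite("pics/s1.png",cv2.resize(a[30:350,130:390],None,fx=1.87,fy=1.87,interpolation=cv2.INTER_CUBIC))
E
```

```text
(no output)
```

View pics/t1.png

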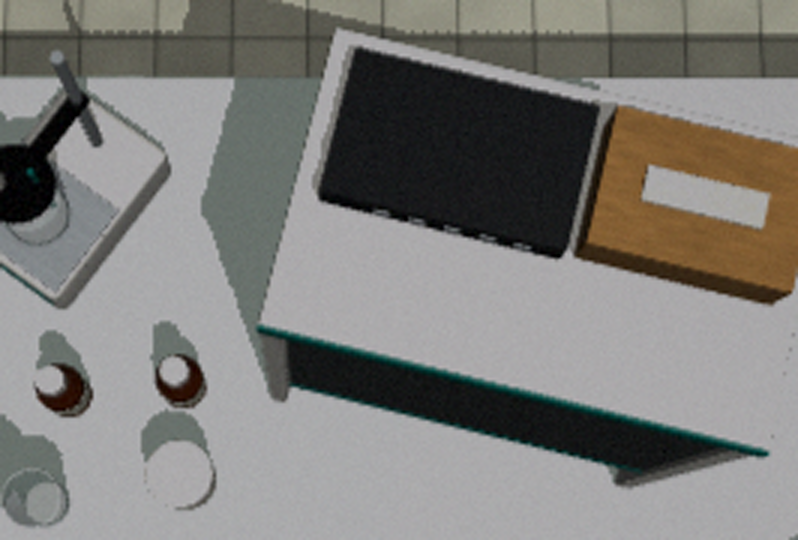

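View pics/s1.png

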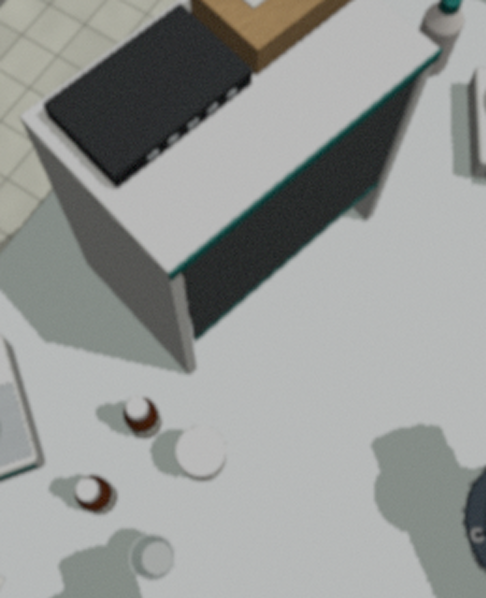

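```bash
cat > h.py <<'E'
import numpy as np
from scipy.optimize import least_squares
CAM={'top':(425.58081,250.59525,190.712),'scene':(409.54799,249.53522,198.00155)}
from plant import manip
T={n:manip.camera(n)["camera_from_world"] for n in CAM}
def proj(n,p):
    f,cx,cy=CAM[n];q=T[n]@np.append(p,1);return np.array([f*q[0]/q[2]+cx,f*q[1]/q[2]+cy])
t=lambda u,v:(u/3+150-.33,v/3+55-.33)
s=lambda u,v:(u/1.87+130-.23,v/1.87+30-.23)
E
python3 - <<'E'
from h import *
C=[(-110,218,458),(-110,-218,458),(160,218,458)]
obs=[('top',0,t(258,326)),('top',1,t(768,453)),('top',2,t(336,28)),('scene',0,s(172,274)),('scene',1,s(440,47)),('scene',2,s(23,118))]
def P(v,c):
    x,y,a=v;R=np.array([[np.cos(a),-np.sin(a)],[np.sin(a),np.cos(a)]]);return np.append(R@np.array(c[:2])+[x,y],c[2])
r=least_squares(lambda v:np.concatenate([proj(n,P(v,C[i]))-o for n,i,o in obs]),[650,-50,-.25])
print(np.round(r.x,3),np.round(r.fun,1))
for nm,h,a,b in[('b1',125,t(48,379),s(88,487)),('b2',125,t(180,371),s(138,408)),('jar',89,t(180,473),s(200,452)),('beak',90,t(36,497),s(153,557))]:
    r=least_squares(lambda v:np.concatenate([proj('top',v)-a,proj('scene',v)-b]),[500,100,100])
    r2=least_squares(lambda v:np.concatenate([proj('top',[*v,h])-a,proj('scene',[*v,h])-b]),[500,100])
    print(nm,np.round(r.x,1),np.round(r2.x,1),np.round(r2.fun,1))
E
```

```text
[ 6.29980e+02 -1.37593e+02 -2.41000e-01] [-0.2  0.8  0.6 -0.1 -0.7  0.5 -0.4 -0.3  1.1  0.  -1.3 -0.8]
b1 [580.6 338.6 137.6] [582.9 339.7] [ 0.5  0.1 -0.3  0.3]
b2 [600.3 201.6  78.3] [591.3 202.6] [-1.7  0.3  0.5 -1.4]
jar [485.9 202.   56.6] [482.7 202.7] [-1.1  0.2  0.4 -0.9]
beak [458.3 367.7  43.9] [454.7 363. ] [-1.5  0.5  0.3 -1.2]
```

```bash
cat >> h.py <<'E'
from scipy.spatial.transform import Rotation as Ro
def pose():
    s=manip.get_state();q=s["ee_rot"];return np.array(s["tool_pos"]),Ro.from_quat([q[1],q[2],q[3],q[0]])
RO=np.array([630,-137.6]);PSI=-.241
def riser(x,y,z):
    c,n=np.cos(PSI),np.sin(PSI);return np.array([RO[0]+c*x-n*y,RO[1]+n*x+c*y,z])
def rot(psi,L,flip=1):
    z=np.array([np.sin(L)*np.cos(psi),np.sin(L)*np.sin(psi),-np.cos(L)]);y=flip*np.array([-np.sin(psi),np.cos(psi),0]);return Ro.from_matrix(np.c_[np.cross(y,z),y,z])
def grasp(g,psi,L,flip=1):   # tool pose with grasp point at g
    R=rot(psi,L,flip);return np.array(g,float)+19*R.as_matrix()[:,2],R
def rows(p0,R0,p1,R1,n):
    w=(R0.inv()*R1).as_rotvec()/n;d=(p1-p0)/n;R=R0
    for k in range(n):
        print([list(np.round(R.inv().apply(d)/10,2)),list(np.round(w,3))]);R=R*Ro.from_rotvec(w)
    return p1,R1
E
python3 - <<'E'
from h import *
c=manip.camera("wrist");M=np.linalg.inv(c["camera_from_world"]);p,R=pose()
print(c["fx"],c["cx"],c["cy"]);print("cam in tool",R.inv().apply(M[:3,3]-p));print("axes in tool\n",np.round(R.inv().as_matrix()@M[:3,:3],3))
for f in(1,-1):
  p1,R1=grasp(riser(-230,0,80),PSI,.7,f);w=(R.inv()*R1).as_rotvec();print(p1,w,np.linalg.norm(w),np.linalg.norm(p1-p))
E
```

```text
297.3186396354542 257.94100331597826 187.34150402711688
cam in tool [  78.31964294   -0.66269691 -178.12985648]
axes in tool
 [[-0.001 -0.953 -0.302]
 [ 1.    -0.001 -0.   ]
 [-0.    -0.302  0.953]]
[418.5334426  -85.6264159   65.46799844] [-0.07177165 -0.69767849 -0.19523976] 0.7280281645793056 679.379335225603
[418.5334426  -85.6264159   65.46799844] [-1.01123684  0.10402805  2.76967739] 2.9503448369350718 679.379335225603
```

```bash
python3 - <<'E'
from h import *
p,R=pose();p1,R1=riser(-130,0,35),rot(PSI,1.0,-1);print(p1)
w=(R.inv()*R1).as_rotvec();Rm=R*Ro.from_rotvec(w*2/3)
rows(p,R,np.array([450,-20,190]),Rm,16);rows(np.array([450,-20,190]),Rm,p1,R1,8)
E
```

```text
[ 503.75702774 -106.5724001    35.        ]
[[np.float64(-2.59), np.float64(-2.81), np.float64(0.04)], [np.float64(-0.059), np.float64(0.006), np.float64(0.108)]]
[[np.float64(-2.88), np.float64(-2.51), np.float64(-0.13)], [np.float64(-0.059), np.float64(0.006), np.float64(0.108)]]
[[np.float64(-3.13), np.float64(-2.17), np.float64(-0.29)], [np.float64(-0.059), np.float64(0.006), np.float64(0.108)]]
[[np.float64(-3.35), np.float64(-1.8), np.float64(-0.43)], [np.float64(-0.059), np.float64(0.006), np.float64(0.108)]]
[[np.float64(-3.52), np.float64(-1.4), np.float64(-0.54)], [np.float64(-0.059), np.float64(0.006), np.float64(0.108)]]
[[np.float64(-3.64), np.float64(-0.98), np.float64(-0.64)], [np.float64(-0.059), np.float64(0.006), np.float64(0.108)]]
[[np.float64(-3.72), np.float64(-0.54), np.float64(-0.7)], [np.float64(-0.059), np.float64(0.006), np.float64(0.108)]]
[[np.float64(-3.75), np.float64(-0.09), np.float64(-0.74)], [np.float64(-0.059), np.float64(0.006), np.float64(0.108)]]
[[np.float64(-3.73), np.float64(0.36), np.float64(-0.76)], [np.float64(-0.059), np.float64(0.006), n
[... 1092 characters left out ...]
float64(-1.58), np.float64(0.6), np.float64(1.59)], [np.float64(-0.059), np.float64(0.006), np.float64(0.108)]]
[[np.float64(-1.52), np.float64(0.67), np.float64(1.62)], [np.float64(-0.059), np.float64(0.006), np.float64(0.108)]]
[[np.float64(-1.45), np.float64(0.74), np.float64(1.65)], [np.float64(-0.059), np.float64(0.006), np.float64(0.108)]]
[[np.float64(-1.38), np.float64(0.79), np.float64(1.69)], [np.float64(-0.059), np.float64(0.006), np.float64(0.108)]]
[[np.float64(-1.3), np.float64(0.84), np.float64(1.73)], [np.float64(-0.059), np.float64(0.006), np.float64(0.108)]]
[[np.float64(-1.22), np.float64(0.87), np.float64(1.77)], [np.float64(-0.059), np.float64(0.006), np.float64(0.108)]]
```

jog_arm:
  steps:
    - [[-2.6, -2.8, 0], [-0.059, 0.006, 0.108]]
    - [[-2.9, -2.5, -0.1], [-0.059, 0.006, 0.108]]
    - [[-3.1, -2.2, -0.3], [-0.059, 0.006, 0.108]]
    - [[-3.3, -1.8, -0.4], [-0.059, 0.006, 0.108]]
    - [[-3.5, -1.4, -0.5], [-0.059, 0.006, 0.108]]
    - [[-3.6, -1.0, -0.6], [-0.059, 0.006, 0.108]]
    - [[-3.7, -0.5, -0.7], [-0.059, 0.006, 0.108]]
    - [[-3.7, -0.1, -0.7], [-0.059, 0.006, 0.108]]
  claw: 1

```text
time_s: 1.25
tool_pos: [359.6, 272.5, 192.9]
ee_rot: [0.029, 0.6, 0.766, 0.228]
ft_force: [0.9, -0.3, 0.5]
grip_width: 85.5
grasp_force: 0.0
```

jog_arm:
  steps:
    - [[-3.7, 0.4, -0.8], [-0.059, 0.006, 0.108]]
    - [[-3.7, 0.8, -0.7], [-0.059, 0.006, 0.108]]
    - [[-3.5, 1.2, -0.7], [-0.059, 0.006, 0.108]]
    - [[-3.4, 1.6, -0.6], [-0.059, 0.006, 0.108]]
    - [[-3.2, 2.0, -0.5], [-0.059, 0.006, 0.108]]
    - [[-2.9, 2.4, -0.4], [-0.059, 0.006, 0.108]]
    - [[-2.7, 2.7, -0.3], [-0.059, 0.006, 0.108]]
    - [[-2.3, 3.0, -0.1], [-0.059, 0.006, 0.108]]

```text
time_s: 2.05
tool_pos: [464.2, -4.8, 196.3]
ee_rot: [0.046, 0.83, 0.396, 0.389]
ft_force: [-0.3, 0.1, -0.1]
grip_width: 85.3
grasp_force: 0.0
```

jog_arm:
  steps:
    - [[-1.7, 0.4, 1.5], [-0.059, 0.006, 0.108]]
    - [[-1.6, 0.5, 1.6], [-0.059, 0.006, 0.108]]
    - [[-1.6, 0.6, 1.6], [-0.059, 0.006, 0.108]]
    - [[-1.5, 0.7, 1.6], [-0.059, 0.006, 0.108]]
    - [[-1.4, 0.7, 1.6], [-0.059, 0.006, 0.108]]
    - [[-1.4, 0.8, 1.7], [-0.059, 0.006, 0.108]]
    - [[-1.3, 0.8, 1.7], [-0.059, 0.006, 0.108]]
    - [[-1.2, 0.9, 1.8], [-0.059, 0.006, 0.108]]

```text
time_s: 2.85
tool_pos: [562.4, -103.0, 56.2]
ee_rot: [0.053, 0.886, -0.077, 0.455]
ft_force: [1.2, -0.1, 0.4]
grip_width: 85.5
grasp_force: 0.0
```

```bash
python3 - <<'E'
from h import *
import cv2
s=manip.get_state();print(s["time_s"],s["q"],s["tool_pos"],s["ft_force"]);p,R=pose();print("ang err",(R.inv()*rot(PSI,1.0,-1)).as_rotvec())
c=manip.camera("wrist");cv2.imwrite("pics/w1.png",c["pixels"]);print(np.linalg.inv(c["camera_from_world"])[:3,3])
E
```

```text
2.95 [-0.53734968  0.98681149  2.40910864  2.84439802  1.19000501 -1.69185876] [ 563.02836573 -101.29025057   54.60999347] [-0.10279625  0.44482347  0.579131  ]
ang err [-0.03789039  0.05109074  0.0554473 ]
[465.43960251 -79.94560811 221.81568154]
```

View pics/w1.png

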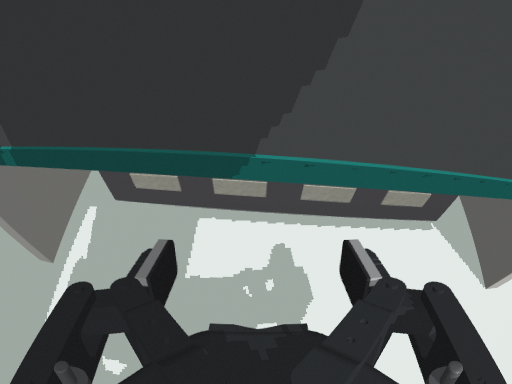

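```bash
cat > kin.py <<'E'
import numpy as np
from scipy.optimize import least_squares
from scipy.spatial.transform import Rotation as Ro
Ry=lambda a:Ro.from_rotvec([0,a,0]);Rz=lambda a:Ro.from_rotvec([0,0,a])
def fk(q,P):
    a,h,l1,e,l2,d=P
    R=Rz(q[0])*Ry(q[1]);p=np.array([0,0,h])+Rz(q[0]).apply([a,0,0])+R.apply([0,0,l1])
    R=R*Ry(q[2]);p=p+R.apply([e,0,l2]);R=R*Rz(q[3])*Ry(q[4])*Rz(q[5])
    return p+R.apply([0,0,d]),R
E
python3 - <<'E'
from kin import *;from h import manip,pose
D=[([9.47481426e-01,5.28503459e-01,1.43391617e+00,0,1.18140331,-1.78480036e-01],[268.43,563.53,195.306],Ro.from_quat([.220586,.975367,-.001,-.00043]))]
p,R=pose();D.append((manip.get_state()["q"],p,R))
for q,p,R in D: print("orient",(fk(q,[0,0,0,0,0,0])[1].inv()*R).as_rotvec())
def f(P): 
    r=np.concatenate([fk(q,P)[0]-p for q,p,R in D]);return np.append(r,(np.array(P)-[0,350,400,0,400,250])*.02)
r=least_squares(f,[0,350,400,0,400,250]);print(r.x,r.fun)
E
```

```text
orient [-4.40600545e-05 -4.14157524e-05  1.57079214e+00]
orient [-2.46629547e-16  4.62430400e-16  1.57079633e+00]
[-200.63089765  814.62800829  491.87944775   73.93319099  645.41954241
  729.55945734] [ 9.00407384e+01 -6.49097071e+01 -1.52418521e-01 -8.13013525e-01
 -1.79156998e+00 -3.34328726e-02 -4.01261795e+00  9.29256017e+00
  1.83758895e+00  1.47866382e+00  4.90839085e+00  9.59118915e+00]
```

```bash
sed -i 's/a,h,l1,e,l2,d=P/a,h,l1,e,l2,d,c=P/; s/\[a,0,0\]/[a,c,0]/' kin.py
cat > fit.py <<'E'
from kin import *;from h import manip,pose
import json,os
D=json.load(open("D.json")) if os.path.exists("D.json") else [([9.47481426e-01,5.28503459e-01,1.43391617e+00,0,1.18140331,-1.78480036e-01],[268.43,563.53,195.306])]
D.append((list(manip.get_state()["q"]),list(pose()[0])));json.dump(D,open("D.json","w"))
x0=np.array([0,350,400,0,400,250,110.])
f=lambda P:np.append(np.concatenate([fk(q,P)[0]-np.array(p) for q,p in D]),(P-x0)*.02)
r=least_squares(f,x0);print(np.round(r.x,1),np.round(r.fun,1));np.save("P.npy",r.x)
E
python3 fit.py
```

```text
[ 79.3 358.4 426.6  62.6 372.6 331.5 111. ] [-0.   0.   0.  -0.  -0.  -0.   1.6  0.2  0.5  1.3 -0.5  1.6  0. ]
```

```bash
cat >> kin.py <<'E'
LO=np.array([-3.08,-.75,.22,-1.43,0,-2.85]);HI=np.array([3.08,2.2,2.44,4.57,2.65,2.85])
def ik(p,R,q0):
    P=np.load("P.npy")
    def f(q):
        a,b=fk(q,P);return np.append((a-p)/100,((b*Rz(np.pi/2)).inv()*R).as_rotvec())
    r=least_squares(f,np.clip(q0,LO+1e-3,HI-1e-3),bounds=(LO,HI));return np.round(r.x,2),round(float(np.abs(r.fun).max()),3)
E
python3 - <<'E'
from kin import *;from h import *
T={"view":(riser(20,0,165),rot(PSI,.7,-1))}
for i,y in enumerate([100.5,33.5,-33.5,-100.5]):
    for L in(.7,.8):
        T[f"c{i+1} L{L}"]=grasp(riser(0,y,134),PSI,L);T[f"c{i+1}up L{L}"]=grasp(riser(0,y,200),PSI,L)
for n,b in(("b1",[583,340]),("b2",[591,203])):
    for ps in(.3,):T[n]=grasp([*b,112],ps,.7);T[n+"up"]=grasp([*b,230],ps,.7)
for k,(p,R) in T.items():
    s=-1 if k=="view" else 1
    print(k,ik(p,R,[0,.7,1.6,0,.5,-s*1.5]),ik(p,R,[0,.7,2,3.1,.5,-s*1.5]))
E
```

```text
view (array([-0.45,  0.42,  2.05,  1.66,  0.14, -0.25]), 0.0) (array([-0.45,  0.42,  2.05,  1.66,  0.14, -0.25]), 0.0)
c1 L0.7 (array([-0.23,  0.53,  1.98, -0.45,  0.  , -1.11]), 0.071) (array([-0.23,  0.53,  1.98,  1.29,  0.  , -2.85]), 0.071)
c1up L0.7 (array([-0.23,  0.38,  2.01, -0.19,  0.05, -1.37]), 0.0) (array([-0.23,  0.38,  2.01, -0.19,  0.05, -1.37]), 0.0)
c1 L0.8 (array([-0.23,  0.53,  1.98, -1.43,  0.  , -0.13]), 0.166) (array([-0.23,  0.53,  1.98,  1.28,  0.  , -2.85]), 0.166)
c1up L0.8 (array([-0.23,  0.38,  2.03, -0.48,  0.  , -1.09]), 0.071) (array([-0.23,  0.38,  2.03,  1.29,  0.  , -2.85]), 0.071)
c2 L0.7 (array([-0.36,  0.51,  2.  ,  1.19,  0.05, -2.85]), 0.088) (array([-0.36,  0.51,  2.  ,  1.19,  0.05, -2.85]), 0.088)
c2up L0.7 (array([-0.38,  0.36,  2.05,  1.17,  0.1 , -2.85]), 0.0) (array([-0.38,  0.36,  2.05,  1.17,  0.1 , -2.85]), 0.0)
c2 L0.8 (array([-0.33,  0.51,  2.  ,  0.95,  0.  , -2.59]), 0.174) (array([-0.34,  0.51,  2.  ,  1.21,  0.01, -2.85]), 0.176)
c2up L0.8 (array([-0.36,  0.36,  2.05,  1.19,  0.06, -2.85]), 0.088) (array([-0.36,  0.36,  2.05,  1.
[... 796 characters left out ...]
array([-0.61,  0.51,  1.96,  1.  ,  0.18, -2.85]), 0.214) (array([-0.61,  0.51,  1.96,  1.  ,  0.18, -2.85]), 0.214)
c4up L0.8 (array([-0.64,  0.36,  2.  ,  1.  ,  0.25, -2.85]), 0.132) (array([-0.64,  0.36,  2.  ,  1.  ,  0.25, -2.85]), 0.132)
b1 (array([ 0.36,  0.61,  1.92, -0.6 ,  0.  , -0.92]), 0.084) (array([0.39, 0.63, 1.97, 3.49, 0.17, 1.3 ]), 0.0)
b1up (array([ 0.39,  0.35,  1.93, -0.34,  0.17, -1.17]), 0.0) (array([0.38, 0.36, 2.01, 4.57, 0.04, 0.2 ]), 0.084)
b2 (array([ 0.13,  0.53,  2.02,  1.14,  0.06, -2.85]), 0.141) (array([0.08, 0.58, 2.14, 2.64, 0.3 , 1.88]), 0.0)
b2up (array([ 0.08,  0.25,  2.09,  0.88,  0.18, -2.61]), 0.0) (array([0.16, 0.26, 2.12, 4.06, 0.  , 0.54]), 0.098)
```

```bash
python3 - <<'E'
from kin import *;from h import *
q=manip.get_state()["q"]
T={"w1":(riser(-60,0,182),rot(PSI,.87,-1)),"view":(riser(60,0,172),rot(PSI,.85,-1))}
for L in(.85,.95):
  for i,y in enumerate([100.5,33.5,-33.5,-100.5]):
    T[f"c{i+1} L{L}"]=grasp(riser(0,y,134),PSI,L,-1);T[f"c{i+1}up L{L}"]=grasp(riser(0,y,200),PSI,L,-1);T[f"c{i+1}out L{L}"]=grasp(riser(-200,y,200),PSI,L,-1)
  for n,b,ps in(("b1",[583,340],.3),("b2",[591,203],.1)):
    T[n+f"{L}"]=grasp([*b,112],ps,L,-1);T[n+f"up{L}"]=grasp([*b,230],ps,L,-1)
for k,(p,R) in T.items(): print(k,*ik(p,R,q))
p,R=pose();x=rows(p,R,*T["w1"],8);print();rows(*x,*T["view"],8)
E
```

```text
w1 [-0.53  0.33  2.39  2.65  0.48 -1.32] 0.0
view [-0.45  0.5   2.04  2.55  0.28 -1.14] 0.0
c1 L0.85 [-0.23  0.61  2.13  3.17  0.45 -1.58] 0.0
c1up L0.85 [-0.23  0.42  2.12  3.19  0.25 -1.61] 0.0
c1out L0.85 [-0.22  0.05  2.44  3.31  0.   -1.72] 0.202
c2 L0.85 [-0.39  0.6   2.17  2.9   0.49 -1.45] 0.0
c2up L0.85 [-0.39  0.4   2.16  2.73  0.28 -1.27] 0.0
c2out L0.85 [-0.36  0.06  2.44  3.62  0.   -2.13] 0.265
c3 L0.85 [-0.56  0.6   2.18  2.65  0.51 -1.34] 0.0
c3up L0.85 [-0.56  0.39  2.17  2.36  0.34 -1.03] 0.0
c3out L0.85 [-0.5   0.07  2.44  3.14  0.   -1.76] 0.281
c4 L0.85 [-0.71  0.61  2.15  2.4   0.53 -1.23] 0.0
c4up L0.85 [-0.71  0.41  2.14  2.08  0.4  -0.86] 0.0
c4out L0.85 [-0.64  0.06  2.44  2.38  0.   -1.11] 0.244
b10.85 [ 0.4   0.69  2.06  3.3   0.46 -1.65] 0.0
b1up0.85 [ 0.4   0.37  2.04  3.69  0.14 -2.05] 0.0
b20.85 [ 0.18  0.67  2.2   3.26  0.58 -1.61] 0.0
b2up0.85 [ 0.18  0.29  2.18  3.49  0.19 -1.85] 0.0
c1 L0.95 [-0.23  0.68  2.18  3.16  0.66 -1.58] 0.0
c1up L0.95 [-0.23  0.47  2.18  3.17  0.46 -1.59] 0.0
c1out L0.95 [-0.22  0.04  2.44  3.32  0.   -1.74] 0.292
c2 L0.95
[... 1811 characters left out ...]
4(-0.002), np.float64(0.0)]]
[[np.float64(0.88), np.float64(0.0), np.float64(1.22)], [np.float64(0.0), np.float64(-0.002), np.float64(0.0)]]
[[np.float64(0.88), np.float64(0.0), np.float64(1.22)], [np.float64(0.0), np.float64(-0.002), np.float64(0.0)]]
[[np.float64(0.88), np.float64(0.0), np.float64(1.22)], [np.float64(0.0), np.float64(-0.002), np.float64(0.0)]]
[[np.float64(0.89), np.float64(0.0), np.float64(1.22)], [np.float64(0.0), np.float64(-0.002), np.float64(0.0)]]
[[np.float64(0.89), np.float64(0.0), np.float64(1.21)], [np.float64(0.0), np.float64(-0.002), np.float64(0.0)]]
[[np.float64(0.89), np.float64(0.0), np.float64(1.21)], [np.float64(0.0), np.float64(-0.002), np.float64(0.0)]]
```

```bash
python3 - <<'E'
from kin import *;from h import *
q0=[-.4,.5,2.3,2.9,.4,-1.4]
for y in(180,100,0,-100):
  for dps in(0,.25,-.25):
   for L in(.9,1.1):
    o=[]
    for z in(130,180,230):
      b=None
      for x in range(-220,0,10):
        q,e=ik(*grasp(riser(x,y,z),PSI+dps,L,-1),q0)
        if e<.01:b=(x,round(q[4],2));break
      o.append(b)
    print(y,dps,L,o)
E
```

```text
180 0 0.9 [(-150, np.float64(0.83)), (-150, np.float64(0.63)), (-160, np.float64(0.43))]
180 0 1.1 [(-140, np.float64(1.28)), (-120, np.float64(1.05)), (-120, np.float64(0.83))]
180 0.25 0.9 [(-120, np.float64(0.83)), (-120, np.float64(0.61)), (-130, np.float64(0.39))]
180 0.25 1.1 [(-100, np.float64(1.28)), (-90, np.float64(1.03)), (-80, np.float64(0.82))]
180 -0.25 0.9 [(-220, np.float64(0.85)), (-220, np.float64(0.73)), (-220, np.float64(0.64))]
180 -0.25 1.1 [(-220, np.float64(1.2)), (-210, np.float64(1.07)), (-200, np.float64(0.94))]
100 0 0.9 [(-110, np.float64(0.83)), (-100, np.float64(0.6)), (-110, np.float64(0.37))]
100 0 1.1 [(-90, np.float64(1.29)), (-70, np.float64(1.04)), (-70, np.float64(0.82))]
100 0.25 0.9 [(-100, np.float64(0.83)), (-90, np.float64(0.63)), (-100, np.float64(0.46))]
100 0.25 1.1 [(-70, np.float64(1.24)), (-60, np.float64(1.05)), (-60, np.float64(0.85))]
100 -0.25 0.9 [(-150, np.float64(0.84)), (-140, np.float64(0.65)), (-160, np.float64(0.49))]
100 -0.25 1.1 [(-140, np.float64(1.27)), (-120, np.float64(1.06)), (-120, np.float64(0.86))]
0 0 0.9 [(-80, 
[... 347 characters left out ...]
p.float64(0.83)), (-100, np.float64(0.61)), (-110, np.float64(0.38))]
0 -0.25 1.1 [(-80, np.float64(1.26)), (-70, np.float64(1.05)), (-70, np.float64(0.83))]
-100 0 0.9 [(-90, np.float64(0.84)), (-90, np.float64(0.67)), (-100, np.float64(0.55))]
-100 0 1.1 [(-70, np.float64(1.23)), (-60, np.float64(1.05)), (-60, np.float64(0.88))]
-100 0.25 0.9 [(-130, np.float64(0.87)), (-120, np.float64(0.79)), (-140, np.float64(0.78))]
-100 0.25 1.1 [(-110, np.float64(1.18)), (-100, np.float64(1.08)), (-100, np.float64(0.99))]
-100 -0.25 0.9 [(-90, np.float64(0.83)), (-90, np.float64(0.61)), (-100, np.float64(0.4))]
-100 -0.25 1.1 [(-70, np.float64(1.27)), (-60, np.float64(1.05)), (-60, np.float64(0.81))]
```

jog_arm:
  steps:
    - [[1.3, 0.3, -0.8], [-0.004, -0.01, 0.007]]
    - [[1.3, 0.3, -0.8], [-0.004, -0.01, 0.007]]
    - [[1.3, 0.3, -0.8], [-0.004, -0.01, 0.007]]
    - [[1.3, 0.3, -0.8], [-0.004, -0.01, 0.007]]
    - [[1.3, 0.2, -0.8], [-0.004, -0.01, 0.007]]
    - [[1.3, 0.2, -0.8], [-0.004, -0.01, 0.007]]
    - [[1.3, 0.2, -0.8], [-0.004, -0.01, 0.007]]
    - [[1.3, 0.2, -0.8], [-0.004, -0.01, 0.007]]
  claw: 0

```text
time_s: 4.3
tool_pos: [569.9, -122.3, 179.9]
ee_rot: [0.051, 0.9, -0.109, 0.418]
ft_force: [0.2, -1.0, -0.4]
grip_width: 0.2
grasp_force: 0.1
```

jog_arm:
  steps:
    - [[0.9, 0, 1.2], [0, 0, 0]]
    - [[0.9, 0, 1.2], [0, 0, 0]]
    - [[0.9, 0, 1.2], [0, 0, 0]]
    - [[0.9, 0, 1.2], [0, 0, 0]]
    - [[0.9, 0, 1.2], [0, 0, 0]]
    - [[0.9, 0, 1.2], [0, 0, 0]]
    - [[0.9, 0, 1.2], [0, 0, 0]]
    - [[0.9, 0, 1.2], [0, 0, 0]]

```text
time_s: 5.1
tool_pos: [686.4, -150.7, 171.9]
ee_rot: [0.051, 0.901, -0.108, 0.418]
ft_force: [-1.8, 0.3, -0.3]
grip_width: 0.1
grasp_force: 0.4
```

```bash
python3 fit.py; python3 - <<'E'
from h import *
import cv2
s=manip.get_state();print(s["time_s"],s["q"],s["tool_pos"],s["ft_force"]);p,R=pose();print("ang err",(R.inv()*rot(PSI,.85,-1)).as_rotvec())
c=manip.camera("wrist");cv2.imwrite("pics/w2.png",c["pixels"]);print(np.linalg.inv(c["camera_from_world"])[:3,3], c["pixels"].mean())
E
```

```text
[ 10.8 278.2 570.8 108.6 386.7 327.6 111.6] [-0.7  0.1  0.4 -0.3 -0.4  0.3  0.3 -0.2 -0.7  0.2 -1.4  3.4  2.2 -0.3
  1.6  0. ]
5.3 [-0.45223468  0.55438525  1.9908743   2.57904699  0.30547755 -1.16799295] [ 685.73000455 -150.58016683  171.60833874] [-0.91116388 -0.25511768 -1.00639763]
ang err [-0.00039459 -0.01817728  0.00088039]
[ 601.92460829 -130.47117002  346.25240315] 139.53753492567273
```

View pics/w2.png

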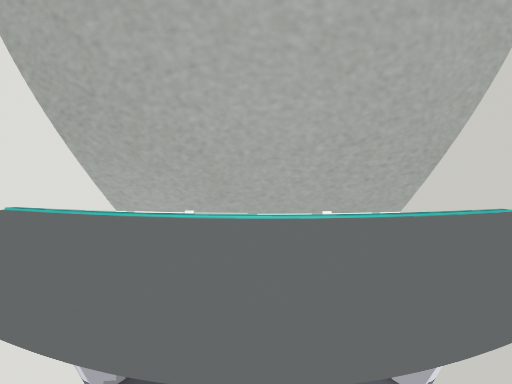

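```bash
python3 - <<'E'
from h import *
import cv2
c=manip.camera("wrist");M=c["camera_from_world"]
def pw(p):
    v=M[:3,:3]@p+M[:3,3];th=np.arctan2(np.hypot(v[0],v[1]),v[2]);k=c["fx"]*th/np.hypot(v[0],v[1]);return np.round([c["cx"]+k*v[0],c["cy"]+k*v[1]])
for x in(0,16):
    for y in(100.5,33.5,-33.5,-100.5):print(x,y,pw(riser(x,y,145)))
for y in(-200,200):print("back bottom",pw(riser(160,y,0)),pw(riser(160,y,60)),"tray rear top",pw(riser(36,y*.75,60)))
for a in(.5,.6,.7,.8):print(a,pw(riser(-105+297*np.sin(a),0,435-297*np.cos(a))))
im=c["pixels"];cv2.imwrite("pics/w3.png",cv2.resize(im[196:226,100:420],None,fx=2.5,fy=10,interpolation=cv2.INTER_NEAREST))
E
```

```text
0 100.5 [118. 302.]
0 33.5 [209. 310.]
0 -33.5 [308. 310.]
0 -100.5 [399. 302.]
16 100.5 [121. 281.]
16 33.5 [210. 287.]
16 -33.5 [307. 287.]
16 -100.5 [396. 281.]
back bottom [398. 204.] [415. 181.] tray rear top [401. 279.]
back bottom [119. 204.] [101. 181.] tray rear top [115. 280.]
0.5 [258. 244.]
0.6 [258. 196.]
0.7 [258. 147.]
0.8 [258.  98.]
```

View pics/w3.png

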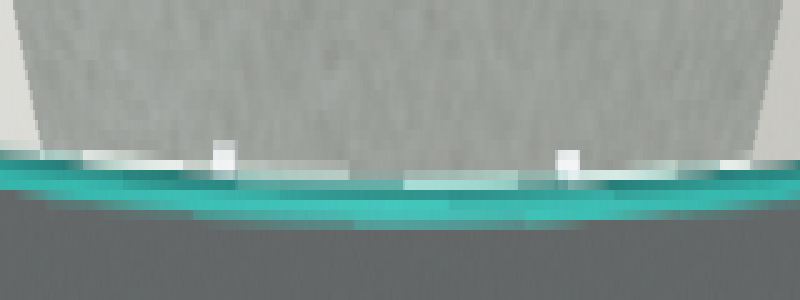

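jog_arm:
  steps:
    - [[0, 0, 0], [0, 0, 0.131]]
    - [[0, 0, 0], [0, 0, 0.131]]
    - [[0, 0, 0], [0, 0, 0.131]]
    - [[0, 0, 0], [0, 0, 0.131]]
    - [[0, 0, 0], [0, 0, 0.131]]
    - [[0, 0, 0], [0, 0, 0.131]]
    - [[0, 0, 0], [0, 0, 0.131]]
    - [[0, 0, 0], [0, 0, 0.131]]

```text
time_s: 6.3
tool_pos: [686.2, -150.4, 172.2]
ee_rot: [-0.167, 0.724, -0.546, 0.387]
ft_force: [-0.7, 1.1, -1.4]
grip_width: -0.0
grasp_force: 0.0
```

jog_arm:
  steps:
    - [[0, 0, 0], [0, 0, 0.131]]
    - [[0, 0, 0], [0, 0, 0.131]]
    - [[0, 0, 0], [0, 0, 0.131]]
    - [[0, 0, 0], [0, 0, 0.131]]
    - [[0, 0, 0], [0, 0, 0.131]]
    - [[0, 0, 0], [0, 0, 0.131]]
    - [[0, 0, 0], [0, 0, 0.131]]
    - [[0, 0, 0], [0, 0, 0.131]]

```text
time_s: 7.1
tool_pos: [686.2, -150.4, 172.2]
ee_rot: [0.338, -0.353, 0.835, -0.252]
ft_force: [-1.1, 0.8, -0.8]
grip_width: 0.2
grasp_force: 0.0
```

jog_arm:
  steps:
    - [[0, 0, 0], [0, 0, 0.131]]
    - [[0, 0, 0], [0, 0, 0.131]]
    - [[0, 0, 0], [0, 0, 0.131]]
    - [[0, 0, 0], [0, 0, 0.131]]
    - [[0, 0, 0], [0, 0, 0.131]]
    - [[0, 0, 0], [0, 0, 0.131]]
    - [[0, 0, 0], [0, 0, 0.131]]
    - [[0, 0, 0], [0, 0, 0.131]]

```text
time_s: 7.9
tool_pos: [686.4, -150.5, 172.5]
ee_rot: [0.419, 0.112, 0.9, -0.049]
ft_force: [-1.5, 1.4, -0.7]
grip_width: 0.2
grasp_force: 0.4
```

```bash
python3 - <<'E'
from h import *
import cv2
s=manip.get_state();print(s["time_s"],s["q"],s["tool_pos"],s["ft_force"]);p,R=pose();print("ang err",(R.inv()*rot(PSI,.85,1)).as_rotvec())
c=manip.camera("wrist");cv2.imwrite("pics/w4.png",c["pixels"]);M=c["camera_from_world"]
def pw(p):
    v=M[:3,:3]@p+M[:3,3];th=np.arctan2(np.hypot(v[0],v[1]),v[2]);k=c["fx"]*th/np.hypot(v[0],v[1]);return np.round([c["cx"]+k*v[0],c["cy"]+k*v[1]])
for z in(145,20):
    for y in(100.5,33.5,-33.5,-100.5):print(z,y,pw(riser(0,y,z)))
for x in(-41,-31):
    for y in(151.5,-151.5):print("panel top corner",x,y,pw(riser(x,y,60)))
E
```

```text
8.0 [-0.45203776  0.55389392  1.9899563   2.57883604  0.30635393  1.9762374 ] [ 686.49621926 -150.61859414  172.48471846] [-1.65876679  1.57875525 -0.60863446]
ang err [ 0.00077752  0.02033533 -0.00119971]
145 100.5 [431. 139.]
145 33.5 [322. 134.]
145 -33.5 [193. 135.]
145 -100.5 [ 84. 140.]
20 100.5 [381.  11.]
20 33.5 [300.   3.]
20 -33.5 [214.   3.]
20 -100.5 [134.  12.]
panel top corner -41 151.5 [472.  14.]
panel top corner -41 -151.5 [42. 15.]
panel top corner -31 151.5 [467.  24.]
panel top corner -31 -151.5 [48. 25.]
```

View pics/w4.png

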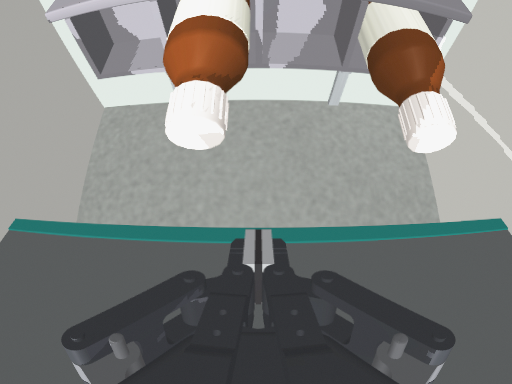

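```bash
cat >> h.py <<'E'
def path(wps,q0=None,pr=True):
    from kin import ik
    p,R=pose();q=manip.get_state()["q"]
    for (p1,R1,n) in wps:
        qn,e=ik(p1,R1,q);print("# ik",qn,e,"dist/row",np.round(np.linalg.norm(p1-p)/n),"turn/row",np.round((R.inv()*R1).magnitude()/n,3))
        q=qn
        w=(R.inv()*R1).as_rotvec()/n;d=(p1-p)/n;Rk=R
        for k in range(n):
            print("[[%s],[%s]],"%(",".join("%.1f"%v for v in Rk.inv().apply(d)/10),",".join("%.3f"%v for v in w)));Rk=Rk*Ro.from_rotvec(w)
        p,R=p1,R1
E
python3 - <<'E'
from h import *
path([(riser(-70,40,185),rot(PSI-.1,.87),4),(riser(-150,150,200),rot(PSI-.3,.87),4),(*grasp(riser(-200,250,215),PSI-.1,.88),4),(*grasp([591,203,205],.0,.88),4)])
E
```

```text
# ik [-0.33  0.45  2.27  3.15  0.45  1.56] 0.0 dist/row 34.0 turn/row 0.025
[[1.8,1.0,-2.7],[0.019,0.000,0.016]],
[[1.8,0.9,-2.7],[0.019,0.000,0.016]],
[[1.9,0.8,-2.7],[0.019,0.000,0.016]],
[[1.9,0.7,-2.7],[0.019,0.000,0.016]],
# ik [0.19 0.41 2.22 4.37 0.57 0.92] 0.0 dist/row 34.0 turn/row 0.05
[[1.2,2.5,-2.0],[0.038,0.000,0.032]],
[[1.3,2.4,-2.1],[0.038,0.000,0.032]],
[[1.3,2.3,-2.2],[0.038,0.000,0.032]],
[[1.4,2.2,-2.2],[0.038,0.000,0.032]],
# ik [0.39 0.41 2.2  4.38 0.58 0.91] 0.0 dist/row 26.0 turn/row 0.05
[[1.0,2.1,-1.2],[-0.038,-0.002,-0.032]],
[[0.9,2.2,-1.2],[-0.038,-0.002,-0.032]],
[[0.8,2.2,-1.1],[-0.038,-0.002,-0.032]],
[[0.7,2.3,-1.0],[-0.038,-0.002,-0.032]],
# ik [0.24 0.48 2.09 3.73 0.34 1.17] 0.0 dist/row 28.0 turn/row 0.085
[[-1.0,2.1,1.6],[-0.066,0.000,-0.054]],
[[-1.1,1.9,1.7],[-0.066,0.000,-0.054]],
[[-1.2,1.8,1.8],[-0.066,0.000,-0.054]],
[[-1.3,1.6,1.9],[-0.066,0.000,-0.054]],
```

jog_arm:
  steps:
    - [[1.8, 1.0, -2.7], [0.019, 0, 0.016]]
    - [[1.8, 0.9, -2.7], [0.019, 0, 0.016]]
    - [[1.9, 0.8, -2.7], [0.019, 0, 0.016]]
    - [[1.9, 0.7, -2.7], [0.019, 0, 0.016]]
    - [[1.2, 2.5, -2.0], [0.038, 0, 0.032]]
    - [[1.3, 2.4, -2.1], [0.038, 0, 0.032]]
    - [[1.3, 2.3, -2.2], [0.038, 0, 0.032]]
    - [[1.4, 2.2, -2.2], [0.038, 0, 0.032]]

```text
time_s: 8.95
tool_pos: [536.8, 6.1, 199.5]
ee_rot: [0.415, 0.217, 0.878, -0.101]
ft_force: [-0.1, -0.5, 0.7]
grip_width: 0.0
grasp_force: 0.0
```

jog_arm:
  steps:
    - [[1.0, 2.1, -1.2], [-0.038, -0.002, -0.032]]
    - [[0.9, 2.2, -1.2], [-0.038, -0.002, -0.032]]
    - [[0.8, 2.2, -1.1], [-0.038, -0.002, -0.032]]
    - [[0.7, 2.3, -1.0], [-0.038, -0.002, -0.032]]
    - [[-1.0, 2.1, 1.6], [-0.066, 0, -0.054]]
    - [[-1.1, 1.9, 1.7], [-0.066, 0, -0.054]]
    - [[-1.2, 1.8, 1.8], [-0.066, 0, -0.054]]
    - [[-1.3, 1.6, 1.9], [-0.066, 0, -0.054]]
  claw: 1

```text
time_s: 9.75
tool_pos: [615.0, 170.1, 193.2]
ee_rot: [0.43, -0.029, 0.902, 0.012]
ft_force: [-0.7, 0.4, -0.3]
grip_width: 85.3
grasp_force: 0.0
```

```bash
python3 fit.py; cat >> h.py <<'E'
def pw(c,p):
    M=c["camera_from_world"];v=M[:3,:3]@np.array(p,float)+M[:3,3];h=np.hypot(v[0],v[1]);k=c["fx"]*np.arctan2(h,v[2])/h;return np.array([c["cx"]+k*v[0],c["cy"]+k*v[1]])
E
python3 - <<'E'
from h import *
import cv2
s=manip.get_state();print(s["time_s"],s["q"],s["tool_pos"],s["ft_force"]);p,R=pose();print("err",grasp([591,203,205],0,.88)[0]-p,(R.inv()*rot(0,.88,1)).as_rotvec())
c=manip.camera("wrist");im=c["pixels"];cv2.imwrite("pics/w5.png",im)
i=im.astype(int);m=((i[:,:,2]-i[:,:,0]>30)).astype('uint8');n,l,st,ce=cv2.connectedComponentsWithStats(m)
for k in range(1,n):
    if st[k,4]>100:print(st[k],ce[k])
for n,b in(("b1",(583,340)),("b2",(591,203))):print(n,[np.round(pw(c,[*b,z])) for z in(0,72,125)])
E
```

```text
[  3.3 275.1 582.9 112.4 390.  330.2 111.1] [-0.2 -0.1  0.2 -0.2 -0.2  0.2 -0.1 -0.  -0.1  0.3  0.3 -0.3  0.1 -1.5
  3.7  2.2 -0.2  1.6  0. ]
9.95 [0.11964859 0.47688808 2.12666072 3.28757663 0.35381798 1.47242369] [613.98931367 168.77632054 192.84412593] [-0.52540857 -0.38704597 -0.27530887]
err [-8.34527497 34.22367946  0.05000233] [0.04232283 0.00947798 0.03691044]
[409   8  42  19 330] [426.74545455  14.36666667]
[ 274   24   66   58 2913] [305.29866117  51.4013045 ]
[ 425   44   52   54 2106] [450.92450142  69.21604938]
b1 [array([424.,  27.]), array([449.,  77.]), array([468., 125.])]
b2 [array([296.,  10.]), array([303.,  60.]), array([310., 114.])]
```

View pics/w5.png

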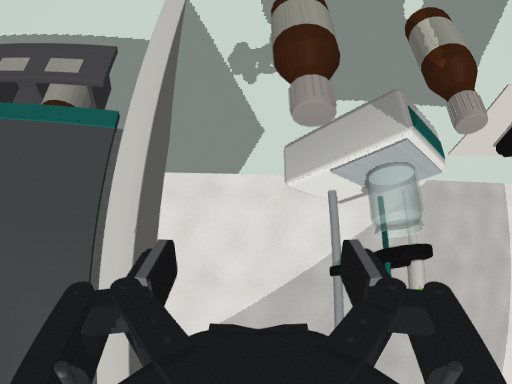

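```bash
python3 - <<'E'
from h import *
path([(*grasp([591,205.5,190],.0,.88),4),(*grasp([591,205.5,114],.0,.88),4)])
E
```

```text
# ik [0.25 0.52 2.1  3.68 0.39 1.23] 0.0 dist/row 10.0 turn/row 0.015
[[0.4,0.9,0.1],[0.011,0.002,0.009]],
[[0.4,0.9,0.1],[0.011,0.002,0.009]],
[[0.4,0.9,0.1],[0.011,0.002,0.009]],
[[0.4,0.9,0.1],[0.011,0.002,0.009]],
# ik [0.25 0.71 2.13 3.5  0.59 1.44] 0.0 dist/row 19.0 turn/row 0.0
[[1.5,0.0,1.2],[0.000,0.000,0.000]],
[[1.5,0.0,1.2],[0.000,0.000,0.000]],
[[1.5,0.0,1.2],[0.000,0.000,0.000]],
[[1.5,0.0,1.2],[0.000,0.000,0.000]],
```

jog_arm:
  steps:
    - [[0.4, 0.9, 0.1], [0.011, 0.002, 0.009]]
    - [[0.4, 0.9, 0.1], [0.011, 0.002, 0.009]]
    - [[0.4, 0.9, 0.1], [0.011, 0.002, 0.009]]
    - [[0.4, 0.9, 0.1], [0.011, 0.002, 0.009]]
    - [[0, 0, 0], [0, 0, 0]]
    - [[0.7, 0, 0.6], [0, 0, 0]]
    - [[0.7, 0, 0.6], [0, 0, 0]]
    - [[0.7, 0, 0.6], [0, 0, 0]]

```text
time_s: 10.9
tool_pos: [605.9, 204.9, 150.3]
ee_rot: [0.427, -0.001, 0.904, -0.0]
ft_force: [0.4, 0.3, 0.7]
grip_width: 85.0
grasp_force: 0.0
```

```bash
python3 - <<'E'
from h import *
c=manip.camera("wrist");i=c["pixels"].astype(int)
import cv2
n,l,st,ce=cv2.connectedComponentsWithStats((i[:,:,2]-i[:,:,0]>30).astype('uint8'))
for k in range(1,n):
    if st[k,4]>100:print(st[k],ce[k])
print([np.round(pw(c,[591,205.5,z])) for z in(0,72,92,125)])
print(manip.get_state()["ft_force"])
path([(*grasp([591,205.5,114],.0,.88),8)])
E
```

```text
[383  28  55  29 561] [407.22638146  37.90730838]
[ 224   69   73   67 3886] [259.71693258 100.87339166]
[ 399   74   65   68 3177] [432.04532578 104.72930438]
[ 14 150  38  32 943] [ 32.26617179 165.90137858]
[array([260.,  44.]), array([260., 109.]), array([260., 132.]), array([260., 176.])]
[-0.09641858 -0.48090139  0.20059021]
# ik [0.25 0.71 2.13 3.5  0.59 1.44] 0.0 dist/row 6.0 turn/row 0.0
[[0.5,0.0,0.4],[-0.000,0.000,0.000]],
[[0.5,0.0,0.4],[-0.000,0.000,0.000]],
[[0.5,0.0,0.4],[-0.000,0.000,0.000]],
[[0.5,0.0,0.4],[-0.000,0.000,0.000]],
[[0.5,0.0,0.4],[-0.000,0.000,0.000]],
[[0.5,0.0,0.4],[-0.000,0.000,0.000]],
[[0.5,0.0,0.4],[-0.000,0.000,0.000]],
[[0.5,0.0,0.4],[-0.000,0.000,0.000]],
```

jog_arm:
  steps:
    - [[0.65, 0, 0.53], [0, 0, 0]]
    - [[0.65, 0, 0.53], [0, 0, 0]]
    - [[0.65, 0, 0.53], [0, 0, 0]]
    - [[0.65, 0, 0.53], [0, 0, 0]]
    - [[0.65, 0, 0.53], [0, 0, 0]]
    - [[0.65, 0, 0.53], [0, 0, 0]]
    - [[0, 0, 0], [0, 0, 0]]
    - [[0, 0, 0], [0, 0, 0]]

```text
time_s: 11.85
tool_pos: [605.9, 205.0, 99.4]
ee_rot: [0.426, -0.001, 0.905, -0.0]
ft_force: [0.1, 0.5, -0.1]
grip_width: 85.3
grasp_force: 0.0
```

jog_arm:
  steps:
    - [[0, 0, 0], [0, 0, 0]]
    - [[0, 0, 0], [0, 0, 0]]
    - [[0, 0, 0], [0, 0, 0]]
    - [[0, 0, 0], [0, 0, 0]]
    - [[0, 0, 0], [0, 0, 0]]
    - [[0, 0, 0], [0, 0, 0]]
    - [[0, 0, 0], [0, 0, 0]]
    - [[0, 0, 0], [0, 0, 0]]
  claw: 0

```text
time_s: 12.65
tool_pos: [606.0, 205.0, 100.0]
ee_rot: [0.427, -0.001, 0.904, -0.0]
ft_force: [-1.4, -0.5, 0.5]
grip_width: 0.2
grasp_force: 0.8
```

```bash
python3 - <<'E'
from h import *
s=manip.get_state();print(s["tool_pos"],s["ft_force"],s["grip_width"],s["grasp_force"])
p,R=pose();g=p-19*R.as_matrix()[:,2];print("grasp",g)
# carry: lift, to left of panel, round it, to front of cell4/2
L=.88
for yc in(33.5,-100.5):
  print("CELL",yc)
  path([(*grasp(g+[-30,0,70],-.1,L),4),(*grasp(riser(-190,220,205),PSI-.25,L),4),(*grasp(riser(-165,130,205),PSI-.4,L),3),(*grasp(riser(-90,yc+25 if yc>0 else 0,205),PSI-.1,L),5 if yc>0 else 6),(*grasp(riser(0,yc,205),PSI,L),4)])
E
```

```text
[606.02439633 205.05294495  99.98765713] [-1.48692343  0.04365128  2.33031257] 0.06678500486685056 0.8358947653323412
grasp [591.35900551 205.05224551 112.06765347]
CELL 33.5
# ik [0.33 0.53 2.13 3.93 0.48 1.13] 0.0 dist/row 19.0 turn/row 0.025
[[-0.9,-0.0,-1.7],[0.019,0.000,0.016]],
[[-0.9,-0.1,-1.7],[0.019,0.000,0.016]],
[[-0.9,-0.1,-1.7],[0.019,0.000,0.016]],
[[-0.9,-0.1,-1.7],[0.019,0.000,0.016]],
# ik [0.38 0.46 2.17 4.51 0.65 0.9 ] 0.0 dist/row 28.0 turn/row 0.098
[[0.4,-2.4,-1.4],[0.075,0.000,0.062]],
[[0.3,-2.5,-1.3],[0.075,0.000,0.062]],
[[0.1,-2.6,-1.1],[0.075,0.000,0.062]],
[[-0.0,-2.7,-0.9],[0.075,0.000,0.062]],
# ik [0.19 0.45 2.22 4.42 0.63 0.96] 0.0 dist/row 32.0 turn/row 0.05
[[-1.0,-2.8,1.2],[0.039,-0.000,0.032]],
[[-1.1,-2.7,1.3],[0.039,-0.000,0.032]],
[[-1.2,-2.6,1.4],[0.039,-0.000,0.032]],
# ik [-0.28  0.43  2.27  3.25  0.44  1.51] 0.0 dist/row 20.0 turn/row 0.06
[[-1.2,-0.6,1.5],[-0.046,-0.000,-0.038]],
[[-1.2,-0.8,1.5],[-0.046,-0.000,-0.038]],
[[-1.2,-0.9,1.4],[-0.046,-0.000,-0.038]],
[[-1.1,-1.0,1.4],[-0.046,-0.000,-0.038]],
[[-1.1,-1.1,1.3],[-0.046,-0.000,-0.0
[... 770 characters left out ...]
turn/row 0.05
[[-1.0,-2.8,1.2],[0.039,-0.000,0.032]],
[[-1.1,-2.7,1.3],[0.039,-0.000,0.032]],
[[-1.2,-2.6,1.4],[0.039,-0.000,0.032]],
# ik [-0.47  0.43  2.3   2.92  0.47  1.68] 0.0 dist/row 24.0 turn/row 0.05
[[-1.3,-1.4,1.5],[-0.039,-0.000,-0.032]],
[[-1.2,-1.5,1.5],[-0.039,-0.000,-0.032]],
[[-1.2,-1.6,1.4],[-0.039,-0.000,-0.032]],
[[-1.1,-1.7,1.3],[-0.039,-0.000,-0.032]],
[[-1.1,-1.8,1.3],[-0.039,-0.000,-0.032]],
[[-1.0,-1.9,1.2],[-0.039,-0.000,-0.032]],
# ik [-0.72  0.49  2.07  2.12  0.43  2.23] 0.0 dist/row 33.0 turn/row 0.025
[[-1.6,-2.2,1.9],[-0.019,0.000,-0.016]],
[[-1.5,-2.3,1.9],[-0.019,0.000,-0.016]],
[[-1.5,-2.4,1.8],[-0.019,0.000,-0.016]],
[[-1.5,-2.4,1.8],[-0.019,0.000,-0.016]],
```

```bash
python3 - <<'E'
from h import *
import cv2
def blobs(im):
    i=im.astype(int);n,l,st,ce=cv2.connectedComponentsWithStats((i[:,:,2]-i[:,:,0]>30).astype('uint8'));return [(st[k].tolist(),np.round(ce[k],1).tolist()) for k in range(1,n) if st[k,4]>60]
c=manip.camera("wrist");cv2.imwrite("pics/w6.png",c["pixels"])
print(blobs(c["pixels"]),[np.round(pw(c,[591,205.5,z])) for z in(0,72,92,125)])
for n in("top","scene"):
    d=manip.camera(n);cv2.imwrite(f"pics/{n}6.png",d["pixels"]);print(n,[b for b in blobs(cv2.imread(f"pics/{n}0.png")) if b[0][4]<1500]);print([b for b in blobs(d["pixels"]) if b[0][4]<1500])
# tiled image for one view
x=cv2.resize(cv2.imread("pics/top6.png")[140:240,140:260],(480,400));y=cv2.imread("pics/w6.png")[:,:320];cv2.imwrite("pics/mix.png",np.hstack([x,cv2.resize(y,(320,400))]))
E
```

```text
[([397, 67, 62, 40, 937], [423.7, 80.7]), ([413, 128, 71, 78, 4002], [450.0, 163.0]), ([219, 133, 81, 80, 5171], [258.7, 169.7]), ([2, 194, 43, 50, 1550], [21.5, 216.7])] [array([259.,  84.]), array([259., 169.]), array([259., 199.]), array([259., 252.])]
top []
[]
scene [([200, 247, 14, 13, 66], [207.6, 255.1]), ([175, 287, 14, 16, 73], [183.6, 295.8])]
[]
```

View pics/mix.png

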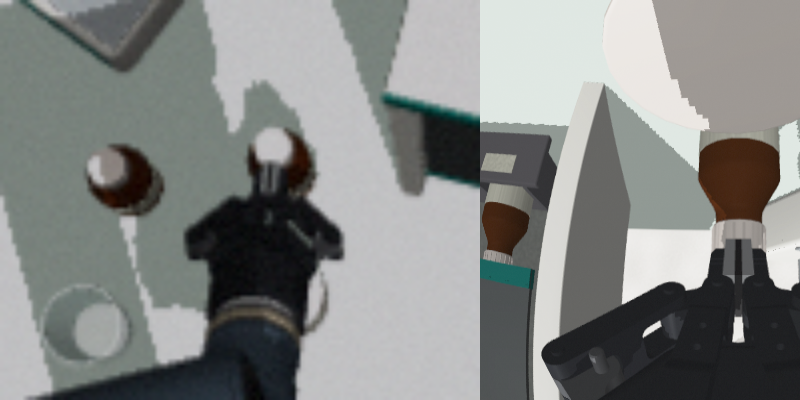

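```bash
python3 - <<'E'
from h import *
import cv2
def back(n,uv,z):
    return np.round(least_squares(lambda v:proj(n,[*v,z])-uv,[590,200]).x,1)
print("top b2 orig",back('top',t(180,371),125),"now",back('top',(207.6,176.1),125),"b1",back('top',t(48,379),125))
print("scene b2",back('scene',s(138,408),125),"b1",back('scene',s(88,487),125))
c=manip.camera("wrist")
for x in(591,600,605,610):print(x,[np.round(pw(c,[x,205.5,z])).tolist() for z in(45,72,100,112,125)])
im=c["pixels"];print([im[r,245].tolist() for r in range(205,262,4)])
# cap outline in scene image near b2
sc=cv2.imread("pics/scene6.png");g=sc[235:262,190:222].min(2)
print(g[::2,::2])
E
```

```text
top b2 orig [592.5 197. ] now [599.9 203.9] b1 [583.4 341.5]
scene b2 [590.3 206.6] b1 [582.7 338.7]
591 [[259.0, 134.0], [259.0, 169.0], [259.0, 211.0], [259.0, 230.0], [259.0, 252.0]]
600 [[259.0, 140.0], [259.0, 175.0], [259.0, 215.0], [259.0, 234.0], [259.0, 254.0]]
605 [[259.0, 144.0], [259.0, 178.0], [259.0, 218.0], [259.0, 236.0], [259.0, 256.0]]
610 [[259.0, 147.0], [259.0, 181.0], [259.0, 220.0], [259.0, 237.0], [259.0, 257.0]]
[[20, 41, 77], [19, 41, 77], [145, 150, 155], [142, 146, 151], [143, 148, 153], [142, 147, 152], [129, 132, 135], [116, 118, 120], [100, 99, 99], [94, 92, 91], [94, 92, 91], [94, 92, 92], [93, 91, 90], [93, 91, 90], [94, 92, 91]]
[[203 203 204 203 205 205 203 204 203 203 202 203 204 203 202 203]
 [203 203 203 202 204 203 202 203 202 204 201 203 202 203 203 204]
 [204 203 204 204 203 203 203 202 204 203 204 203 203 204 204 203]
 [204 204 202 201 204 203 202 201 183 196 202 204 204 203 203 204]
 [198 195 189 199 204 204 205 205 163 111 175 202 204 202 202 180]
 [162 159 158 195 205 204 205 205 186  72  85 174 202 204 190  96]
 [152 151 154 190 204 206 205 196 152 106  78 105 170 189 160  53]
 [153 152 140 147 200 206 203 164 101 101 116 104  71  96  63  28]
 [152 154 137  73 148 176 174 124 106 111 103  98  53  36  34  35]
 [151 151 145  59  44  75  84  60  52  82 102  74  31  27  27  23]
 [150 152 150 105  24  14  18  16  27  36  44  43  32  47  84  55]
 [153 153 152 144  88  10   8  15  20  18  28  35  36  45  99  76]
 [150 152 152 153 139  80  43  38  47  39  34  27  33  36  39  28]
 [154 152 150 150 151 133  94  87  92  57  33  23  25  51  32  31]]
```

```bash
python3 - <<'E'
from h import *
import cv2
f=lambda n,p,o,k:np.round((proj(n,p)-o+.5)*k-.5,1)
print("TCP in mix",f('top',[606,205,100],np.array([140,140]),4),f('top',[613,205,108],np.array([140,140]),4))
for x in(592,600,610,620,628):print(x,"cap top",f('top',[x,205,125],np.array([140,140]),4),"base",f('top',[x,205,0],np.array([140,140]),4))
a=cv2.imread("pics/top6.png").astype(int)
print("row profile col 208:",[(r,a[r,208].tolist()) for r in range(168,192)])
print("col profile row 176:",[(c,a[176,c].tolist()) for c in range(200,220)])
print("row profile col 216:",[(r,a[r,216].tolist()) for r in range(168,192)])
E
```

```text
TCP in mix [273.7 143.6] [272.9 133.8]
592 cap top [270.4 155.4] base [284.5 177.6]
600 cap top [270.6 145.8] base [284.7 168.8]
610 cap top [270.8 133.8] base [284.8 157.7]
620 cap top [270.9 121.9] base [285.  146.7]
628 cap top [271.1 112.3] base [285.1 137.9]
row profile col 208: [(168, [126, 132, 122]), (169, [126, 132, 121]), (170, [127, 133, 126]), (171, [132, 137, 131]), (172, [186, 187, 185]), (173, [191, 190, 192]), (174, [198, 198, 197]), (175, [196, 193, 195]), (176, [193, 191, 192]), (177, [192, 192, 195]), (178, [195, 193, 195]), (179, [196, 193, 194]), (180, [132, 130, 131]), (181, [85, 85, 84]), (182, [95, 95, 90]), (183, [99, 100, 96]), (184, [102, 99, 98]), (185, [100, 100, 97]), (186, [101, 100, 97]), (187, [93, 90, 87]), (188, [45, 43, 41]), (189, [24, 17, 20]), (190, [20, 17, 18]), (191, [18, 16, 13])]
col profile row 176: [(200, [126, 130, 121]), (201, [125, 132, 122]), (202, [79, 87, 86]), (203, [116, 123, 129]), (204, [191, 189, 191]), (205, [195, 194, 195]), (206, [194, 192, 195]), (207, [196, 193, 195]), (208, [193, 191, 192]), (209, [195, 193, 194]), (210, [193, 193, 194]), (211, [194, 192, 194]), (212, [171, 172, 174]), (213, [48, 55, 65]), (214, [2, 13, 36]), (215, [6, 17, 40]), (216, [71, 81, 86]), (217, [139, 141, 134]), (218, [193, 192, 192]), (219, [192, 192, 190])]
row profile col 216: [(168, [195, 194, 194]), (169, [194, 192, 193]), (170, [193, 191, 191]), (171, [195, 193, 192]), (172, [189, 189, 188]), (173, [191, 189, 188]), (174, [189, 188, 188]), (175, [139, 139, 135]), (176, [71, 81, 86]), (177, [21, 31, 49]), (178, [1, 14, 42]), (179, [1, 17, 45]), (180, [0, 9, 43]), (181, [3, 15, 44]), (182, [0, 12, 31]), (183, [0, 5, 20]), (184, [30, 36, 44]), (185, [51, 59, 60]), (186, [54, 59, 59]), (187, [57, 67, 71]), (188, [80, 87, 99]), (189, [97, 98, 99]), (190, [46, 45, 46]), (191, [21, 15, 17])]
```

```bash
python3 - <<'E'
import cv2,numpy as np
a=cv2.imread("pics/w4.png").mean(2).astype(int);print("w4 cols",list(range(228,292,4)))
for r in range(212,312,4):print(r,a[r,228:292:4])
b=cv2.imread("pics/w5.png").mean(2).astype(int);print("w5")
print("cols",list(range(100,184,6)))
for r in range(228,312,5):print(r,b[r,100:184:6])
E
```

```text
w4 cols [228, 232, 236, 240, 244, 248, 252, 256, 260, 264, 268, 272, 276, 280, 284, 288]
212 [158 157 152 154 159 153 155 154 160 161 160 159 155 153 155 159]
216 [157 154 158 160 153 154 155 153 157 157 159 155 153 153 156 158]
220 [158 156 155 155 155 153 155 159 155 153 159 158 155 152 155 153]
224 [160 158 156 160 157 156 156 151 157 155 153 159 155 154 157 160]
228 [87 86 87 87 87 89 90 82 82 89 88 87 87 85 87 87]
232 [ 88  87  87  86  95 151 151  48  47 151 150  89  86  87  86  87]
236 [ 86  86  87  86 109 151 151  48  48 152 151  99  87  87  88  86]
240 [ 87  86  53  54 108 150 151  49  48 150 151  96  54  53  87  86]
244 [ 91  54  53  53 113 151 150  48  48 150 151 116  54  54  54  92]
248 [ 92  68  67  68 138 151 151  48  48 151 151 136  67  66  66  91]
252 [ 92  60  60  59 150 151 150  48  48 151 151 150  60  58  59  92]
256 [ 83  53  54  54 152 151 150  48  47 151 150 151  54  54  54  87]
260 [ 63  54  54  54 150 151 151  48  48 151 150 150  54  55  54  68]
264 [ 56  54  54  54 108 212 211  65  65 211 211 101  52  53  53  56]
268 [ 54  52  53  53  54  54 169  66  67 154  5
[... 995 characters left out ...]
9  36  21  16 213]
258 [ 78 187 187 185 184 181  86  31  79  79  22  21  21 211]
263 [129 187 186 185 184 180  33  35  78  52  21  23  17 213]
268 [166 187 186 186 184 173  26  79  78  25  21  18  18 211]
273 [180 188 187 185 182  28  43  79  60  20  22  20  21 213]
278 [184 187 187 183  28  25 109 109  30  22  22  22  18 211]
283 [187 188  69  28  25  25  27 115  57  21  20  22  22 212]
288 [187 182  28  26  35  25  28  28  48  22  21  22 194 210]
293 [ 27  27  28  25  24  28  27  25  23  21  22  18 208 208]
298 [ 27  27  28  26  28  27  26  27  27  23  23  20 211 208]
303 [ 29  27  27  27  26  25  27  29  25  27  27 216 211 212]
308 [ 34  34  35  34  26  26  23  28  28  28  26 204 211 209]
```

jog_arm:
  steps:
    - [[0, 0, 0], [0, 0, 0]]
    - [[0, 0, 0], [0, 0, 0]]
    - [[0, 0, 0], [0, 0, 0]]
    - [[0, 0, 0], [0, 0, 0]]
    - [[0, 0, 0], [0, 0, 0]]
    - [[0, 0, 0], [0, 0, 0]]
    - [[0, 0, 0], [0, 0, 0]]
    - [[0, 0, 0.3], [0, 0, 0]]
  claw: 1

```text
time_s: 14.05
tool_pos: [608.1, 205.1, 98.0]
ee_rot: [0.427, -0.001, 0.904, -0.0]
ft_force: [0.4, 0.3, 1.2]
grip_width: 85.3
grasp_force: 0.0
```

```bash
python3 - <<'E'
from h import *
import cv2
print(manip.grip_depth,[k for k in dir(manip) if k[0]!='_'])
s=manip.get_state();print(s["tool_pos"],s["grip_width"],s["ft_force"])
c=manip.camera("wrist");cv2.imwrite("pics/w7.png",c["pixels"]);i=c["pixels"].astype(int)
n,l,st,ce=cv2.connectedComponentsWithStats((i[:,:,2]-i[:,:,0]>30).astype('uint8'))
print([st[k].tolist() for k in range(1,n) if st[k,4]>300])
# fit bottle x,y from body silhouette: left/right cols at the row of maximum width, neck boundary
def sil(x,y):
    P=[];cam=np.linalg.inv(c["camera_from_world"])[:3,3];d=np.array([x,y])-cam[:2];D=np.hypot(*d)
    for sg in(1,-1):
        u=np.array([-d[1],d[0]])/D*sg;a=27*np.sqrt(1-(27/D)**2);b=27*27/D;pt=np.array([x,y])+u*a-d/D*b;P.append(pw(c,[*pt,68])[0])
    return np.array(P)
for x in(588,592,596,600,604):print(x,np.sort(sil(x,205)).round(1))
a=c["pixels"].mean(2).astype(int)
for r in(150,160,170):print(r,[int(k) for k in np.where((i[r,:,2]-i[r,:,0]>30))[0][[0,-1]]],a[r,210:306:8])
print("col 259 rows",[(r,i[r,259].tolist()) for r in range(200,275,5)])
E
```

```text
18.700000000000003 ['MotionError', 'camera', 'get_state', 'grip_depth', 'sign_off']
[608.69210362 205.06033715  97.87735226] 85.17848031245784 [ 0.07546855 -0.59735022 -0.05140975]
[[399, 67, 63, 38, 957], [218, 128, 84, 82, 5489], [415, 128, 72, 80, 4104], [0, 195, 43, 50, 1512]]
588 [215.4 301.7]
592 [216.2 300.9]
596 [217.  300.1]
600 [217.8 299.3]
604 [218.5 298.6]
150 [219, 484] [224 167  37  38  38  42  41  40  41  37  36  32]
160 [218, 486] [162  43  41  42  42  43  43  44  41  40  38  34]
170 [218, 484] [144  34  40  42  42  44  46  42  41  39  36  33]
col 259 rows [(200, [21, 46, 86]), (205, [21, 45, 88]), (210, [194, 200, 208]), (215, [196, 202, 209]), (220, [196, 201, 209]), (225, [195, 202, 209]), (230, [195, 202, 209]), (235, [197, 202, 209]), (240, [196, 202, 209]), (245, [196, 203, 210]), (250, [220, 224, 228]), (255, [224, 228, 232]), (260, [229, 231, 233]), (265, [230, 232, 234]), (270, [230, 232, 234])]
```

jog_arm:
  steps:
    - [[-0.1, 0, 0.5], [0, 0, 0]]
    - [[-0.1, 0, 0.5], [0, 0, 0]]
    - [[-0.1, 0, 0.5], [0, 0, 0]]
    - [[-0.1, 0.1, 0.5], [0, 0, 0]]
    - [[0, 0, 0.6], [0, 0, 0]]
    - [[0, 0, 0.5], [0, 0, 0]]
    - [[0, 0, 0], [0, 0, 0]]
    - [[0, 0, 0], [0, 0, 0]]

```text
time_s: 15.0
tool_pos: [634.7, 206.0, 81.1]
ee_rot: [0.426, -0.001, 0.905, -0.0]
ft_force: [-0.3, -0.7, 0.2]
grip_width: 85.1
grasp_force: 0.0
```

jog_arm:
  steps:
    - [[0, 0, 0], [0, 0, 0]]
    - [[0, 0, 0], [0, 0, 0]]
    - [[0, 0, 0], [0, 0, 0]]
    - [[0, 0, 0], [0, 0, 0]]
    - [[0, 0, 0], [0, 0, 0]]
    - [[0, 0, 0], [0, 0, 0]]
    - [[0, 0, 0], [0, 0, 0]]
    - [[0, 0, 0], [0, 0, 0]]
  claw: 0

```text
time_s: 15.8
tool_pos: [635.0, 206.1, 81.7]
ee_rot: [0.427, -0.001, 0.904, -0.0]
ft_force: [-0.3, -0.1, 0.8]
grip_width: 30.6
grasp_force: 59.1
```

```bash
cat >> h.py <<'E'
LN=.88;AH,UP=38.,81.5
def hold(b,psi):
    return np.array(b,float)+[AH*np.cos(psi),AH*np.sin(psi),UP],rot(psi,LN)
E
python3 - <<'E'
from h import *
p,R=pose();print((rot(0,LN).inv()*R).as_rotvec())
b=np.array([597,206,0])
path([(*hold(b+[-20,0,90],-.05),6),(*hold(riser(-185,240,90),PSI-.15,),5),(*hold(riser(-165,130,90),PSI-.25),5),(*hold(riser(-100,40,90),PSI-.05),4),(*hold(riser(-70,33.5,90),PSI),4),(*hold(riser(0,33.5,90),PSI),4),(*hold(riser(0,33.5,0+20),PSI),4),(*hold(riser(-80,-100.5,90),PSI),4),(*hold(riser(0,-100.5,20),PSI),4)])
E
```

```text
[-3.12905129e-05 -2.38893020e-03 -1.76155676e-03]
# ik [0.27 0.54 2.06 3.82 0.4  1.14] 0.0 dist/row 15.0 turn/row 0.009
[[-0.9,-0.0,-1.2],[0.006,0.000,0.006]],
[[-0.9,-0.0,-1.2],[0.006,0.000,0.006]],
[[-0.9,-0.0,-1.2],[0.006,0.000,0.006]],
[[-0.9,-0.0,-1.2],[0.006,0.000,0.006]],
[[-0.9,-0.0,-1.2],[0.006,0.000,0.006]],
[[-0.9,-0.0,-1.2],[0.006,0.000,0.006]],
# ik [0.33 0.52 2.17 4.27 0.6  1.03] 0.0 dist/row 21.0 turn/row 0.068
[[0.9,-1.6,-1.1],[0.053,-0.000,0.043]],
[[0.8,-1.7,-1.0],[0.053,-0.000,0.043]],
[[0.7,-1.8,-0.9],[0.053,-0.000,0.043]],
[[0.6,-1.9,-0.8],[0.053,-0.000,0.043]],
[[0.6,-2.0,-0.7],[0.053,-0.000,0.043]],
# ik [0.06 0.5  2.28 3.95 0.59 1.23] 0.0 dist/row 23.0 turn/row 0.02
[[-0.5,-2.2,0.6],[0.015,0.000,0.013]],
[[-0.5,-2.2,0.6],[0.015,0.000,0.013]],
[[-0.5,-2.2,0.6],[0.015,0.000,0.013]],
[[-0.5,-2.1,0.7],[0.015,0.000,0.013]],
[[-0.6,-2.1,0.7],[0.015,0.000,0.013]],
# ik [-0.38  0.5   2.28  3.01  0.52  1.63] 0.0 dist/row 26.0 turn/row 0.05
[[-1.3,-1.6,1.6],[-0.039,-0.000,-0.032]],
[[-1.3,-1.7,1.6],[-0.039,-0.000,-0.032]],
[[-1.2,-1.8,1.5],[-0.039,-0.000,-0.032]],
[[-1.
[... 483 characters left out ...]
000,0.000,0.000]],
# ik [-0.38  0.71  2.07  2.92  0.53  1.67] 0.0 dist/row 18.0 turn/row 0.0
[[1.3,0.0,1.1],[0.000,0.000,0.000]],
[[1.3,0.0,1.1],[0.000,0.000,0.000]],
[[1.3,0.0,1.1],[0.000,0.000,0.000]],
[[1.3,0.0,1.1],[0.000,0.000,0.000]],
# ik [-0.79  0.51  2.22  2.28  0.56  1.98] 0.0 dist/row 43.0 turn/row 0.0
[[-0.1,-3.4,-2.7],[0.000,0.000,0.000]],
[[-0.1,-3.4,-2.7],[0.000,0.000,0.000]],
[[-0.1,-3.4,-2.7],[0.000,0.000,0.000]],
[[-0.1,-3.4,-2.7],[0.000,0.000,0.000]],
# ik [-0.69  0.71  2.06  2.46  0.56  1.87] 0.0 dist/row 27.0 turn/row 0.0
[[0.1,-0.0,2.7],[0.000,0.000,0.000]],
[[0.1,-0.0,2.7],[0.000,0.000,0.000]],
[[0.1,-0.0,2.7],[0.000,0.000,0.000]],
[[0.1,-0.0,2.7],[0.000,0.000,0.000]],
```

```bash
python3 - <<'E'
from h import *
b=np.array([597,206,0])
path([(*hold(b+[-20,0,115],-.05),8),(*hold(riser(-185,240,115),PSI-.15,),5),(*hold(riser(-165,130,105),PSI-.25),5),(*hold(riser(-100,36,90),PSI-.05),6)])
E
```

```text
# ik [0.27 0.48 2.05 3.95 0.35 1.  ] 0.0 dist/row 15.0 turn/row 0.006
[[-0.9,-0.0,-1.1],[0.005,0.000,0.004]],
[[-0.9,-0.0,-1.1],[0.005,0.000,0.004]],
[[-0.9,-0.0,-1.1],[0.005,0.000,0.004]],
[[-0.9,-0.0,-1.1],[0.005,0.000,0.004]],
[[-0.9,-0.0,-1.1],[0.005,0.000,0.004]],
[[-0.9,-0.0,-1.1],[0.005,0.000,0.004]],
[[-0.9,-0.0,-1.1],[0.005,0.000,0.004]],
[[-0.9,-0.0,-1.1],[0.005,0.000,0.004]],
# ik [0.33 0.45 2.15 4.39 0.56 0.89] 0.0 dist/row 21.0 turn/row 0.068
[[0.9,-1.6,-1.1],[0.053,-0.000,0.043]],
[[0.8,-1.7,-1.0],[0.053,-0.000,0.043]],
[[0.7,-1.8,-0.9],[0.053,-0.000,0.043]],
[[0.6,-1.9,-0.8],[0.053,-0.000,0.043]],
[[0.6,-2.0,-0.7],[0.053,-0.000,0.043]],
# ik [0.06 0.46 2.26 4.02 0.55 1.15] 0.0 dist/row 23.0 turn/row 0.02
[[-0.3,-2.2,0.7],[0.015,0.000,0.013]],
[[-0.3,-2.2,0.7],[0.015,0.000,0.013]],
[[-0.4,-2.2,0.7],[0.015,0.000,0.013]],
[[-0.4,-2.1,0.8],[0.015,0.000,0.013]],
[[-0.4,-2.1,0.8],[0.015,0.000,0.013]],
# ik [-0.39  0.5   2.28  2.99  0.52  1.64] 0.0 dist/row 18.0 turn/row 0.033
[[-0.7,-1.1,1.3],[-0.026,-0.000,-0.021]],
[[-0.7,-1.2,1.2],[-0.026,-0.000,-0.021]],
[[-0.7,-1.2,1.2],[-0.026,-0.000,-0.021]],
[[-0.6,-1.3,1.2],[-0.026,-0.000,-0.021]],
[[-0.6,-1.3,1.1],[-0.026,-0.000,-0.021]],
[[-0.6,-1.3,1.1],[-0.026,-0.000,-0.021]],
```

jog_arm:
  steps:
    - [[-1.0, 0, -0.9], [0, 0, 0]]
    - [[-1.0, 0, -1.1], [0.006, 0, 0.006]]
    - [[-1.0, 0, -1.1], [0.006, 0, 0.006]]
    - [[-1.0, 0, -1.1], [0.006, 0, 0.006]]
    - [[-1.0, 0, -1.1], [0.006, 0, 0.006]]
    - [[-1.0, 0, -1.1], [0.006, 0, 0.006]]
    - [[-1.0, 0, -1.1], [0.006, 0, 0.006]]
    - [[-1.0, 0, -1.1], [0.006, 0, 0.006]]

```text
time_s: 16.8
tool_pos: [617.9, 206.5, 196.7]
ee_rot: [0.425, 0.027, 0.905, -0.01]
ft_force: [-0.2, -0.3, -2.0]
grip_width: 30.5
grasp_force: 59.5
```

```bash
cat >> h.py <<'E'
def chk(tag):
    import cv2
    s=manip.get_state();print(s["time_s"],np.round(s["q"],2),np.round(s["tool_pos"],1),"F",np.round(s["ft_force"],1),"M",np.round(s["moment"],2),"w",round(s["grip_width"],1),round(s["grasp_force"],1))
    c=manip.camera("wrist");cv2.imwrite(f"pics/{tag}.png",c["pixels"]);i=c["pixels"].astype(int)
    n,l,st,ce=cv2.connectedComponentsWithStats((i[:,:,2]-i[:,:,0]>30).astype('uint8'))
    print([st[k].tolist() for k in range(1,n) if st[k,4]>300]);return c
E
python3 - <<'E'
from h import *
c=chk("c1");p,R=pose();b=p-[AH,0,UP];print(b,[np.round(pw(c,[b[0],b[1],b[2]+z])) for z in(0,68,100)])
path([(*hold(riser(-185,240,115),PSI-.15,),5),(*hold(riser(-165,130,105),PSI-.25),5),(*hold(riser(-100,36,90),PSI-.05),6)])
E
```

```text
16.9 [0.28 0.49 2.03 3.99 0.34 0.97] [619.  206.9 198.9] F [ 0.   0.1 -1. ] M [0.05 0.6  0.02] w 30.7 59.5
[[385, 9, 64, 62, 2727], [217, 49, 83, 35, 1369], [209, 126, 99, 101, 7969]]
[580.76695616 206.74132263 116.24677319] [array([254.,  81.]), array([254., 173.]), array([254., 230.])]
# ik [0.33 0.45 2.15 4.39 0.56 0.89] 0.0 dist/row 22.0 turn/row 0.067
[[0.9,-1.7,-1.1],[0.052,-0.000,0.042]],
[[0.8,-1.8,-1.0],[0.052,-0.000,0.042]],
[[0.8,-1.9,-0.9],[0.052,-0.000,0.042]],
[[0.7,-2.0,-0.8],[0.052,-0.000,0.042]],
[[0.6,-2.0,-0.7],[0.052,-0.000,0.042]],
# ik [0.06 0.46 2.26 4.02 0.55 1.15] 0.0 dist/row 23.0 turn/row 0.02
[[-0.3,-2.2,0.7],[0.015,0.000,0.013]],
[[-0.3,-2.2,0.7],[0.015,0.000,0.013]],
[[-0.4,-2.2,0.7],[0.015,0.000,0.013]],
[[-0.4,-2.1,0.8],[0.015,0.000,0.013]],
[[-0.4,-2.1,0.8],[0.015,0.000,0.013]],
# ik [-0.39  0.5   2.28  2.99  0.52  1.64] 0.0 dist/row 18.0 turn/row 0.033
[[-0.7,-1.1,1.3],[-0.026,-0.000,-0.021]],
[[-0.7,-1.2,1.2],[-0.026,-0.000,-0.021]],
[[-0.7,-1.2,1.2],[-0.026,-0.000,-0.021]],
[[-0.6,-1.3,1.2],[-0.026,-0.000,-0.021]],
[[-0.6,-1.3,1.1],[-0.026,-0.000,-0.021]],
[[-0.6,-1.3,1.1],[-0.026,-0.000,-0.021]],
```

jog_arm:
  steps:
    - [[0.9, -1.7, -1.1], [0.052, 0, 0.042]]
    - [[0.8, -1.8, -1.0], [0.052, 0, 0.042]]
    - [[0.8, -1.9, -0.9], [0.052, 0, 0.042]]
    - [[0.7, -2.0, -0.8], [0.052, 0, 0.042]]
    - [[0.6, -2.0, -0.7], [0.052, 0, 0.042]]
    - [[-0.3, -2.2, 0.7], [0.015, 0, 0.013]]
    - [[-0.3, -2.2, 0.7], [0.015, 0, 0.013]]
    - [[-0.4, -2.2, 0.7], [0.015, 0, 0.013]]

```text
time_s: 17.75
tool_pos: [536.7, 55.1, 189.4]
ee_rot: [0.414, 0.203, 0.882, -0.094]
ft_force: [-0.0, 0.2, -1.0]
grip_width: 30.6
grasp_force: 59.7
```

```bash
cat >> h.py <<'E'
def inr():
    p,R=pose();z=R.as_matrix()[:,2];psi=np.arctan2(z[1],z[0]);b=p-[AH*np.cos(psi),AH*np.sin(psi),UP];d=b[:2]-RO;c,n=np.cos(PSI),np.sin(PSI)
    print("bottle in riser",np.round([c*d[0]+n*d[1],-n*d[0]+c*d[1],b[2]],1),"psi-PSI",round(psi-PSI,3),"L",round(np.arccos(-z[2]),3))
E
python3 - <<'E'
from h import *
inr();path([(*hold(riser(-160,130,105),PSI-.25),2),(*hold(riser(-100,36,90),PSI-.05),6)])
E
```

```text
bottle in riser [-173.8  171.2  107.7] psi-PSI -0.213 L 0.877
# ik [0.06 0.46 2.25 4.02 0.55 1.14] 0.0 dist/row 22.0 turn/row 0.018
[[-0.6,-1.9,0.9],[0.014,-0.002,0.012]],
[[-0.6,-1.9,1.0],[0.014,-0.002,0.012]],
# ik [-0.39  0.5   2.28  2.99  0.52  1.64] 0.0 dist/row 18.0 turn/row 0.033
[[-0.7,-1.1,1.2],[-0.026,-0.000,-0.021]],
[[-0.6,-1.2,1.2],[-0.026,-0.000,-0.021]],
[[-0.6,-1.2,1.1],[-0.026,-0.000,-0.021]],
[[-0.6,-1.3,1.1],[-0.026,-0.000,-0.021]],
[[-0.6,-1.3,1.1],[-0.026,-0.000,-0.021]],
[[-0.5,-1.4,1.0],[-0.026,-0.000,-0.021]],
```

jog_arm:
  steps:
    - [[-0.6, -1.9, 0.9], [0.014, -0.002, 0.012]]
    - [[-0.6, -1.9, 1.0], [0.014, -0.002, 0.012]]
    - [[-0.7, -1.1, 1.2], [-0.026, 0, -0.021]]
    - [[-0.6, -1.2, 1.2], [-0.026, 0, -0.021]]
    - [[-0.6, -1.2, 1.1], [-0.026, 0, -0.021]]
    - [[-0.6, -1.3, 1.1], [-0.026, 0, -0.021]]
    - [[-0.6, -1.3, 1.1], [-0.026, 0, -0.021]]
    - [[-0.5, -1.4, 1.0], [-0.026, 0, -0.021]]

```text
time_s: 18.65
tool_pos: [579.8, -86.8, 172.0]
ee_rot: [0.423, 0.129, 0.895, -0.059]
ft_force: [-0.0, 0.3, -1.2]
grip_width: 30.8
grasp_force: 59.9
```

```bash
python3 - <<'E'
from h import *
inr();chk("c2");path([(*hold(riser(-72,33.5,90),PSI),3),(*hold(riser(0,33.5,90),PSI),5)])
E
```

```text
bottle in riser [-97.2  36.6  91. ] psi-PSI -0.046 L 0.885
18.75 [-0.39  0.5   2.28  2.99  0.52  1.65] [580.8 -89.6 172.5] F [ 0.1  0.  -2. ] M [ 0.17  0.61 -0.02] w 30.4 60.0
[[216, 49, 84, 36, 1381], [165, 123, 193, 104, 11396]]
# ik [-0.42  0.51  2.22  2.85  0.47  1.72] 0.0 dist/row 9.0 turn/row 0.016
[[-0.5,-0.0,0.7],[-0.012,0.001,-0.012]],
[[-0.5,-0.1,0.7],[-0.012,0.001,-0.012]],
[[-0.5,-0.1,0.7],[-0.012,0.001,-0.012]],
# ik [-0.38  0.55  2.04  2.8   0.34  1.8 ] 0.0 dist/row 14.0 turn/row 0.0
[[-0.9,-0.0,1.1],[0.000,0.000,0.000]],
[[-0.9,-0.0,1.1],[0.000,0.000,0.000]],
[[-0.9,-0.0,1.1],[0.000,0.000,0.000]],
[[-0.9,-0.0,1.1],[0.000,0.000,0.000]],
[[-0.9,-0.0,1.1],[0.000,0.000,0.000]],
```

jog_arm:
  steps:
    - [[-0.5, 0, 0.7], [-0.012, 0.001, -0.012]]
    - [[-0.5, -0.1, 0.7], [-0.012, 0.001, -0.012]]
    - [[-0.5, -0.1, 0.7], [-0.012, 0.001, -0.012]]
    - [[-0.9, 0, 1.1], [0, 0, 0]]
    - [[-0.9, 0, 1.1], [0, 0, 0]]
    - [[-0.9, 0, 1.1], [0, 0, 0]]
    - [[-0.9, 0, 1.1], [0, 0, 0]]
    - [[-0.9, 0, 1.1], [0, 0, 0]]

```text
time_s: 19.6
tool_pos: [672.5, -109.9, 170.1]
ee_rot: [0.422, 0.106, 0.899, -0.05]
ft_force: [-1.4, 0.7, -1.9]
grip_width: 30.5
grasp_force: 60.0
```

```bash
python3 - <<'E'
from h import *
import cv2
inr();c=chk("c3");p,R=pose()
i=c["pixels"].astype(int);m=i[:,:,2]-i[:,:,0]>30
for r in(100,120,140,160,180):
    k=np.where(m[r])[0];print(r,[(int(a[0]),int(a[-1])) for a in np.split(k,np.where(np.diff(k)>2)[0]+1) if len(a)>3])
def tang(x,y,z,rad):
    cam=np.linalg.inv(c["camera_from_world"])[:3,3];q=riser(x,y,z);d=q[:2]-cam[:2];D=np.hypot(*d);o=[]
    for sg in(1,-1):
        u=np.array([-d[1],d[0]])/D*sg;pt=q[:2]+u*rad*np.sqrt(1-(rad/D)**2)-d/D*rad**2/D;o.append(np.round(pw(c,[*pt,z])).tolist())
    return o
for y in(100.5,33.5,-33.5):print(y,"body z88",tang(0,y,88,27),"cap z130",tang(0,y,130,16))
print("held",tang(0,33.5,90+68,27))
path([(*hold(riser(0,33.5,30),PSI),8)])
E
```

```text
bottle in riser [-1.3 36.4 89.9] psi-PSI 0.006 L 0.883
19.7 [-0.38  0.55  2.04  2.8   0.35  1.79] [ 674.4 -110.8  171.4] F [-0.9  0.3 -2.5] M [0.16 0.68 0.03] w 30.3 60.0
[[122, 45, 77, 76, 4280], [313, 47, 78, 74, 4254], [216, 49, 84, 37, 1441], [208, 125, 100, 102, 8085]]
100 [(127, 192), (319, 384)]
120 []
140 [(214, 301)]
160 [(209, 306)]
180 [(209, 306)]
100.5 body z88 [[388.0, 74.0], [313.0, 89.0]] cap z130 [[387.0, 130.0], [337.0, 139.0]]
33.5 body z88 [[295.0, 77.0], [214.0, 77.0]] cap z130 [[281.0, 132.0], [227.0, 132.0]]
-33.5 body z88 [[196.0, 89.0], [122.0, 74.0]] cap z130 [[172.0, 139.0], [122.0, 130.0]]
held [[303.0, 173.0], [205.0, 173.0]]
# ik [-0.38  0.69  2.07  2.91  0.5   1.68] 0.0 dist/row 7.0 turn/row 0.001
[[0.5,-0.0,0.5],[0.001,0.000,0.001]],
[[0.5,-0.0,0.5],[0.001,0.000,0.001]],
[[0.5,-0.0,0.5],[0.001,0.000,0.001]],
[[0.5,-0.0,0.5],[0.001,0.000,0.001]],
[[0.5,-0.0,0.5],[0.001,0.000,0.001]],
[[0.5,-0.0,0.5],[0.001,0.000,0.001]],
[[0.5,-0.0,0.5],[0.001,0.000,0.001]],
[[0.5,-0.0,0.5],[0.001,0.000,0.001]],
```

jog_arm:
  steps:
    - [[0.5, -0.1, 0.6], [0, 0, 0]]
    - [[0.56, 0, 0.48], [0, 0, 0]]
    - [[0.56, 0, 0.48], [0, 0, 0]]
    - [[0.58, 0, 0.48], [0, 0, 0]]
    - [[0.58, 0, 0.48], [0, 0, 0]]
    - [[0.58, 0, 0.48], [0, 0, 0]]
    - [[0.58, 0, 0.48], [0, 0, 0]]
    - [[0.58, 0, 0.48], [0, 0, 0]]

```text
time_s: 20.55
tool_pos: [693.0, -119.5, 131.8]
ee_rot: [0.451, 0.105, 0.885, -0.054]
ft_force: [9.9, 0.1, 25.2]
grip_width: 30.6
grasp_force: 60.9
```

```bash
python3 - <<'E'
from h import *
inr();c=chk("c4")
E
```

```text
bottle in riser [18.2 32.7 48.7] psi-PSI 0.004 L 0.938
20.65 [-0.39  0.68  2.05  2.9   0.54  1.69] [ 692.4 -119.1  130.2] F [11.5  0.9 29.3] M [-0.13 -4.09  0.27] w 30.4 58.5
[[211, 36, 97, 44, 2450], [95, 72, 96, 99, 7152], [334, 75, 95, 98, 6912], [205, 141, 107, 105, 8890]]
```

jog_arm:
  steps:
    - [[-0.58, 0, -0.48], [0, 0, 0]]
    - [[-0.58, 0, -0.48], [0, 0, 0]]
    - [[-0.58, 0, -0.48], [0, 0, 0]]
    - [[-0.58, 0, -0.48], [0, 0, 0]]
    - [[-0.58, 0, -0.48], [0, 0, 0]]
    - [[-0.58, 0, -0.48], [0, 0, 0]]
    - [[-0.58, 0, -0.48], [0, 0, 0]]
    - [[-0.58, 0, -0.48], [0, 0, 0]]

```text
time_s: 21.5
tool_pos: [674.2, -113.8, 171.8]
ee_rot: [0.423, 0.107, 0.898, -0.051]
ft_force: [-0.4, 0.4, -2.3]
grip_width: 30.5
grasp_force: 59.3
```

```bash
python3 - <<'E'
from h import *
import cv2
inr();c=chk("c5");i=c["pixels"].astype(int)
for tag in("c3","c5"):
    j=cv2.imread(f"pics/{tag}.png").astype(int);print(tag,"col258 rows 0-130:",[(r,j[r,258].tolist()) for r in range(0,132,6)])
    print(" col 215:",[(r,int(j[r,213].mean())) for r in range(0,60,3)])
p,R=pose();z=R.as_matrix()[:,2]
for dx in(-6,0,6):
    print(dx,"base front",[np.round(pw(c,riser(dx-1-27,35.5,90+h))) [1] for h in(0,10,20,45,68)],"neck z100 front",np.round(pw(c,riser(dx-1-14,35.5,190))))
print("panel top -41,-31, wall back 31:",[np.round(pw(c,riser(x,35.5,60)))[1] for x in(-41,-31,31,36)],"floor front/back",[np.round(pw(c,riser(x,35.5,20)))[1] for x in(-31,31)])
E
```

```text
bottle in riser [ 0.2 33.5 91.8] psi-PSI 0.003 L 0.885
21.6 [-0.39  0.55  2.04  2.8   0.35  1.8 ] [ 675.1 -114.   173.3] F [ 0.4  0.7 -1.4] M [0.17 0.65 0.04] w 30.2 59.4
[[210, 37, 95, 44, 2362], [126, 42, 77, 73, 4269], [318, 43, 76, 75, 4202], [205, 140, 106, 105, 8860]]
c3 col258 rows 0-130: [(0, [245, 247, 247]), (6, [141, 134, 137]), (12, [171, 164, 166]), (18, [162, 155, 158]), (24, [168, 160, 162]), (30, [168, 160, 163]), (36, [110, 105, 107]), (42, [109, 105, 107]), (48, [108, 104, 106]), (54, [29, 59, 110]), (60, [29, 59, 111]), (66, [28, 58, 110]), (72, [236, 242, 242]), (78, [236, 242, 242]), (84, [236, 242, 242]), (90, [236, 242, 242]), (96, [236, 242, 242]), (102, [235, 242, 242]), (108, [236, 242, 242]), (114, [236, 242, 242]), (120, [202, 215, 215]), (126, [25, 51, 90])]
 col 215: [(0, 136), (3, 137), (6, 137), (9, 167), (12, 167), (15, 164), (18, 159), (21, 71), (24, 71), (27, 71), (30, 71), (33, 71), (36, 71), (39, 71), (42, 71), (45, 71), (48, 96), (51, 115), (54, 148), (57, 163)]
c5 col258 rows 0-130: [(0, [127, 122, 123]), (6, [160, 152, 155]), (12, [151, 145, 14
[... 517 characters left out ...]
, 144), (24, 149), (27, 149), (30, 150), (33, 149), (36, 149), (39, 148), (42, 149), (45, 148), (48, 148), (51, 119), (54, 94), (57, 56)]
-6 base front [np.float64(42.0), np.float64(53.0), np.float64(65.0), np.float64(101.0), np.float64(141.0)] neck z100 front [264. 218.]
0 base front [np.float64(49.0), np.float64(60.0), np.float64(73.0), np.float64(108.0), np.float64(147.0)] neck z100 front [264. 221.]
6 base front [np.float64(56.0), np.float64(68.0), np.float64(80.0), np.float64(115.0), np.float64(153.0)] neck z100 front [263. 225.]
panel top -41,-31, wall back 31: [np.float64(4.0), np.float64(17.0), np.float64(78.0), np.float64(82.0)] floor front/back [np.float64(-12.0), np.float64(46.0)]
```

```bash
cat > tilt.py <<'E'
from h import *
import cv2
c=manip.camera("wrist");Mt=c["camera_from_world"];p,R=pose()
def feats(tag,col=258):
    j=cv2.imread(f"pics/{tag}.png").astype(int);m=(j[:,:,2]-j[:,:,0]>30)[:,col-6:col+7].mean(1)>.5
    e=np.where(np.diff(m.astype(int))!=0)[0]+1;e=[int(v) for v in e if v<300];return e
# camera is fixed in tool: bottle pts in tool frame for L=LN
Rt=rot(0,LN);p0=np.array([AH,0,UP])
W=p0-0;Mc=Mt@np.r_[np.c_[R.as_matrix(),p[:,None]],[[0,0,0,1]]]  # cam from tool
def row(x,z):
    t=Rt.inv().apply(np.array([x,0,z])-W);v=Mc[:3,:3]@t+Mc[:3,3];h=np.hypot(v[0],v[1]);return c["cy"]+c["fx"]*np.arctan2(h,v[2])/h*v[1]
H=lambda h:(-27,h) if h<73 else (-14.5,h)
def model(dx,dz,th,hs):
    o=[]
    for h in hs:
        x,z=H(h);z-=113;o.append(row(dx+np.cos(th)*x+np.sin(th)*z,113+dz-np.sin(th)*x+np.cos(th)*z))
    return np.array(o)
if __name__=="__main__":
    import sys
    f0=feats("c3");print(f0);
    r=least_squares(lambda v:model(v[0],0,0,[0,v[1],v[2],100])-f0[:4],[0,17,54]);print("c3 upright fit dx,label",r.x,r.fun)
    for t in sys.argv[1:]:
        f=feats(t);print(t,f);q=least_squares(lambda v:model(*v,[0,r.x[1],r.x[2],100])-f[:4],[0,0,0]);print("dx,dz,tilt(top to +x)",q.x,q.fun)
E
python3 tilt.py c1 c2 c5
```

```text
[49, 68, 126, 223]
c3 upright fit dx,label [-2.55806477 16.27967018 55.68108089] [ 4.63214804e-02 -2.41584530e-13 -1.13686838e-13 -1.00807865e-01]
c1 [49, 68, 126, 223]
dx,dz,tilt(top to +x) [-2.68047316e+00  8.34827747e-02 -2.81882229e-04] [ 0.0170526  -0.02387232  0.00820967 -0.00138991]
c2 [50, 68, 126, 223]
dx,dz,tilt(top to +x) [-3.67252697  0.50516561 -0.01335517] [-0.2961905   0.41415148 -0.14163595  0.02367481]
c5 [37, 63, 141, 245]
dx,dz,tilt(top to +x) [-0.2910822   6.83608719  0.22507335] [-0.13351633  0.18919225 -0.07168083  0.01600485]
```

```bash
cat >> h.py <<'E'
def hold2(b,psi,L=1.105,ah=45.9,up=84.2):
    return np.array(b,float)+[ah*np.cos(psi),ah*np.sin(psi),up],rot(psi,L)
E
python3 - <<'E'
from h import *
path([(*hold2(riser(1,33.5,90),PSI),8),(*hold2(riser(1,33.5,24),PSI),8)])
E
```

```text
# ik [-0.4   0.68  2.15  2.95  0.8   1.64] 0.0 dist/row 1.0 turn/row 0.028
[[-0.1,-0.0,0.1],[0.000,-0.028,0.000]],
[[-0.1,-0.0,0.1],[0.000,-0.028,0.000]],
[[-0.1,-0.0,0.1],[0.000,-0.028,0.000]],
[[-0.1,-0.0,0.1],[0.000,-0.028,0.000]],
[[-0.1,-0.0,0.1],[0.000,-0.028,0.000]],
[[-0.1,-0.0,0.1],[0.000,-0.028,0.000]],
[[-0.1,-0.0,0.1],[0.000,-0.028,0.000]],
[[-0.1,-0.0,0.1],[0.000,-0.028,0.000]],
# ik [-0.4   0.85  2.15  2.97  0.97  1.6 ] 0.0 dist/row 8.0 turn/row 0.0
[[0.7,-0.0,0.4],[0.000,0.000,0.000]],
[[0.7,-0.0,0.4],[0.000,0.000,0.000]],
[[0.7,-0.0,0.4],[0.000,0.000,0.000]],
[[0.7,-0.0,0.4],[0.000,0.000,0.000]],
[[0.7,-0.0,0.4],[0.000,0.000,0.000]],
[[0.7,-0.0,0.4],[0.000,0.000,0.000]],
[[0.7,-0.0,0.4],[0.000,0.000,0.000]],
[[0.7,-0.0,0.4],[0.000,0.000,0.000]],
```

jog_arm:
  steps:
    - [[-0.1, 0, 0.1], [0, -0.028, 0]]
    - [[-0.1, 0, 0.1], [0, -0.028, 0]]
    - [[-0.1, 0, 0.1], [0, -0.028, 0]]
    - [[-0.1, 0, 0.1], [0, -0.028, 0]]
    - [[-0.1, 0, 0.1], [0, -0.028, 0]]
    - [[-0.1, 0, 0.1], [0, -0.028, 0]]
    - [[-0.1, 0, 0.1], [0, -0.028, 0]]
    - [[-0.1, 0, 0.1], [0, -0.028, 0]]

```text
time_s: 22.7
tool_pos: [685.4, -116.6, 173.4]
ee_rot: [0.522, 0.101, 0.845, -0.063]
ft_force: [-1.0, 0.1, -2.3]
grip_width: 30.2
grasp_force: 59.5
```

```bash
cat > chk2.py <<'E'
import sys;from h import *
ah,up=float(sys.argv[2]),float(sys.argv[3])
p,R=pose();z=R.as_matrix()[:,2];psi=np.arctan2(z[1],z[0]);b=p-[ah*np.cos(psi),ah*np.sin(psi),up];d=b[:2]-RO;cc,n=np.cos(PSI),np.sin(PSI)
print("bottle in riser",np.round([cc*d[0]+n*d[1],-n*d[0]+cc*d[1],b[2]],1),"dpsi",round(psi-PSI,3),"L",round(np.arccos(-z[2]),3))
c=chk(sys.argv[1]);i=c["pixels"].astype(int)
# panel top edge profile left/right of the bottle: brightness
for col in(60,100,440):print(col,[int(i[r,col].mean()) for r in range(0,72,3)])
for x in(-41,-31):print(x,[pw(c,riser(x,y,60)).round().tolist() for y in(140,100,34,-33,-80)])
E
python3 chk2.py c6 45.9 84.2; python3 tilt.py c6
```

```text
bottle in riser [ 2.2 33.4 87.7] dpsi 0.003 L 1.103
22.8 [-0.4   0.69  2.14  2.94  0.8   1.64] [ 684.7 -116.5  171.9] F [-0.7 -0.3 -3.2] M [ 0.21  0.82 -0.01] w 30.2 59.5
[[104, 26, 90, 89, 6086], [327, 28, 89, 89, 5958], [210, 37, 96, 43, 2373], [205, 140, 106, 105, 8902]]
60 [154, 153, 178, 175, 170, 163, 108, 108, 80, 77, 78, 79, 79, 79, 78, 79, 78, 78, 78, 78, 78, 78, 79, 107]
100 [172, 167, 159, 79, 78, 79, 77, 105, 171, 171, 170, 158, 153, 154, 153, 154, 154, 154, 155, 154, 153, 154, 155, 170]
440 [153, 174, 175, 171, 106, 199, 199, 200, 178, 169, 169, 169, 169, 168, 169, 169, 169, 170, 169, 169, 170, 169, 169, 169]
-41 [[445.0, 4.0], [384.0, -10.0], [260.0, -22.0], [134.0, -11.0], [63.0, 6.0]]
-31 [[438.0, 14.0], [379.0, 2.0], [260.0, -9.0], [139.0, 1.0], [71.0, 16.0]]
[49, 68, 126, 223]
c3 upright fit dx,label [-3.18069788 16.41160378 55.68720114] [-1.45117885e-01  7.06279479e-12 -1.57740487e-12  3.16181259e-01]
c6 [37, 63, 141, 245]
dx,dz,tilt(top to +x) [-0.43198141  6.49595137  0.22595956] [-0.22785106  0.32393611 -0.1236405   0.02755549]
```

```bash
python3 - <<'E'
import cv2;from h import *
def prof(tag,c,pts):
    j=cv2.imread(f"pics/{tag}.png").astype(np.float32).mean(2);P=np.array([pw(c,riser(*q)) for q in pts],np.float32)
    v=cv2.remap(j,P[:,0].reshape(1,-1),P[:,1].reshape(1,-1),cv2.INTER_LINEAR,borderValue=-1)[0].astype(int);return v
c=manip.camera("wrist")
for x in(-20,-5,10,25):
    print("x",x);
    for y0 in(-45,55,-8,90,-110):
        ys=np.arange(y0,y0+26,2);print(y0,prof("c6",c,[(x,y,60) for y in ys]))
for y in(-140,-120,-65,-60,130,140,110):
    xs=np.arange(-46,-14,2);print("y",y,"x from -46",prof("c6",c,[(x,y,60) for x in xs]))
    xs=np.arange(20,44,2);print("   x from 20",prof("c6",c,[(x,y,60) for x in xs]))
E
```

```text
x -20
-45 [246 245 245 246 246 245 244 245 243 243 241 240 238]
55 [106 106  86  86  87  86 106 106 131 188 194 203 200]
-8 [201 195 178 171 171 170  79  77  78  89 107 107 107]
90 [220 222 225 225 227 227 230 229 230 222 229 224 224]
-110 [ 77  78  78  78  78  78  77  78  78 108 108 108 108]
x -5
-45 [130 135 188 233 223 242 243 241 239 233 228 228 223]
55 [124 125  86  86  86  86 106 106 122 162 183 192 187]
-8 [177 169 148 159 170 170  78  78  78 124 124 124 124]
90 [213 217 216 218 222 223 225 225 221 217 206 166 182]
-110 [ 78  78  78  78  78  78  78 124 124 125 124 124 124]
x 10
-45 [72 69 69 69 67 66 65 64 63 61 60 58 56]
55 [125 124 124 110  86  86 106 106 113 125 129 162 180]
-8 [149 125 125 110 106 163  77  79 125 124 126 154 154]
90 [56 56 58 57 59 58 60 61 61 61 61 61 61]
-110 [123 124 124 124 124 124 124 125 124 125 124 125 149]
x 25
-45 [84 81 78 75 72 70 65 63 59 56 55 54 52]
55 [ 58  61  97 125 124  86 106 106 116 125 124 125 128]
-8 [125 124 124 110 106 105  79 113  65  72  73  74  75]
90 [54 55 56 56 56 58 59 59 60 62 64 66 67]
-110 [124 124 124 125 125 125 152 154 
[... 284 characters left out ...]
4 124 124 122 109 107 145 201]
y -65 x from -46 [ -1  -1  -1  -1 151 174 171 166 154  98 100  99  90  90 100  94]
   x from 20 [81 85 87 88 89 89 88 88 89 90 90 90]
y -60 x from -46 [ -1  -1  -1  -1  -1 174 171 166 150  78  77  78  78  78  77  78]
   x from 20 [84 86 87 89 89 89 89 89 89 89 89 89]
y 130 x from -46 [ -1  -1  -1  -1 123 114 108 106 105  90  86  86  86  86  87  86]
   x from 20 [63 65 65 64 63 65 64 65 66 65 65 66]
y 140 x from -46 [ -1  -1  96 143 176 179 172 169 167 188 194 193 194 193 195 196]
   x from 20 [60 60 61 61 62 62 63 62 62 62 62 63]
y 110 x from -46 [ -1  -1  -1  -1  -1  -1  -1  93 105 212 224 226 225 229 224 225]
   x from 20 [61 62 64 64 64 64 63 62 62 60 59 60]
```

jog_arm:
  steps:
    - [[0.5, 0.1, 0.25], [0, 0, 0]]
    - [[0.65, 0, 0.32], [0, 0, 0]]
    - [[0.65, 0, 0.33], [0, 0, 0]]
    - [[0.65, 0, 0.33], [0, 0, 0]]
    - [[0.65, 0, 0.33], [0, 0, 0]]
    - [[0.65, 0, 0.33], [0, 0, 0]]
    - [[0.65, 0, 0.33], [0, 0, 0]]
    - [[0.65, 0, 0.33], [0, 0, 0]]

```text
time_s: 23.95
tool_pos: [685.7, -115.7, 116.4]
ee_rot: [0.521, 0.101, 0.845, -0.062]
ft_force: [-1.1, -0.0, -2.3]
grip_width: 30.2
grasp_force: 59.5
```

```bash
python3 chk2.py c7 45.9 84.2 | head -4; python3 tilt.py c7|tail -2
```

```text
bottle in riser [ 2.3 34.4 30.5] dpsi 0.003 L 1.102
24.05 [-0.4   0.83  2.15  2.97  0.95  1.6 ] [ 685.  -115.6  114.7] F [ 1.1  0.4 -7.8] M [ 0.3   1.34 -0.07] w 30.5 60.2
[[86, 123, 98, 99, 7591], [334, 124, 98, 98, 7457], [205, 140, 106, 105, 8858]]
60 [240, 240, 240, 232, 160, 122, 121, 121, 123, 123, 123, 122, 123, 124, 124, 123, 123, 123, 124, 123, 123, 123, 123, 124]
c3 upright fit dx,label [-2.61668171 16.3186317  55.6827857 ] [-1.02054422e-02  0.00000000e+00 -5.68434189e-14  2.22175519e-02]
c7 [141, 245]Traceback (most recent call last):
  File "tilt.py", line 23, in <module>
    f=feats(t);print(t,f);q=least_squares(lambda v:model(*v,[0,r.x[1],r.x[2],100])-f[:4],[0,0,0]);print("dx,dz,tilt(top to +x)",q.x,q.fun)
                            ~~~~~~~~~~~~~^^^^^^^^^^^^^^^^^^^^^^^^^^^^^^^^^^^^^^^^^^^^^^^^^^^^^^^^
    return func(*args, **kwargs)
    vector_fun = VectorFunction(
        fun_wrapped,
    ...<6 lines>...
        workers=workers
    )
    self._update_fun()
    ~~~~~~~~~~~~~~~~^^
    self.f = self.fun_wrapped(xp_copy(self.x))
             ~~~~~~~~~~~~~~~~^^^^^^^^^^^^^^^^^
    return np.atleast_1d(self.fun(x))
                         ~~~~~~~~^^^
    return self.f(x, *self.args, **self.kwargs)
           ~~~~~~^^^^^^^^^^^^^^^^^^^^^^^^^^^^^^
  File "tilt.py", line 23, in <lambda>
    f=feats(t);print(t,f);q=least_squares(lambda v:model(*v,[0,r.x[1],r.x[2],100])-f[:4],[0,0,0]);print("dx,dz,tilt(top to +x)",q.x,q.fun)
                                                   ~~~~~~~~~~~~~~~~~~~~~~~~~~~~~~~^~~~~~
ValueError: operands could not be broadcast together with shapes (4,) (2,)
```

jog_arm:
  steps:
    - [[0.14, 0, 0.07], [0, 0, 0]]
    - [[0.14, 0, 0.07], [0, 0, 0]]
    - [[0.14, 0, 0.07], [0, 0, 0]]
    - [[0.14, 0, 0.07], [0, 0, 0]]
    - [[0.14, 0, 0.07], [0, 0, 0]]
    - [[0.14, 0, 0.07], [0, 0, 0]]
    - [[0.14, 0, 0.07], [0, 0, 0]]
    - [[0, 0, 0], [0, 0, 0]]

```text
time_s: 25.05
tool_pos: [685.6, -115.6, 106.0]
ee_rot: [0.522, 0.101, 0.845, -0.062]
ft_force: [0.7, 0.0, -1.3]
grip_width: 30.5
grasp_force: 60.1
```

jog_arm:
  steps:
    - [[0.09, 0, 0.045], [0, 0, 0]]
    - [[0.09, 0, 0.045], [0, 0, 0]]
    - [[0.09, 0, 0.045], [0, 0, 0]]
    - [[0.09, 0, 0.045], [0, 0, 0]]
    - [[0, 0, 0], [0, 0, 0]]
    - [[0, 0, 0], [0, 0, 0]]
    - [[0, 0, 0], [0, 0, 0]]
    - [[0, 0, 0], [0, 0, 0]]

```text
time_s: 25.85
tool_pos: [686.9, -116.0, 105.8]
ee_rot: [0.525, 0.1, 0.843, -0.063]
ft_force: [-4.2, 1.0, 7.8]
grip_width: 30.0
grasp_force: 61.0
```

jog_arm:
  steps:
    - [[0, 0, 0], [0, 0, 0]]
    - [[0, 0, 0], [0, 0, 0]]
    - [[0, 0, 0], [0, 0, 0]]
    - [[0, 0, 0], [0, 0, 0]]
    - [[0, 0, 0], [0, 0, 0]]
    - [[0, 0, -1.0], [0, 0, 0]]
    - [[0, 0, -1.5], [0, 0, 0]]
    - [[0, 0, -2.0], [0, 0, 0]]
  claw: 0.6

```text
time_s: 26.65
tool_pos: [645.6, -105.8, 121.5]
ee_rot: [0.521, 0.101, 0.846, -0.062]
ft_force: [-0.5, -0.1, -2.4]
grip_width: 51.0
grasp_force: 0.0
```

```bash
python3 - <<'E'
from h import *
c=chk("d1");print([pw(c,riser(x,y,z)).round().tolist() for x,y,z in((2,34.4,145),(2,34.4,88),(2,-33.5,88),(2,100.5,88))])
b=[583.,340.,0]
path([(riser(-65,60,185),rot(PSI-.15,.9),4),(riser(-130,170,205),rot(PSI-.25,.88),4),(*hold([575,300,80],.0),6),(*hold([575,340,60],.15),4)])
E
```

```text
26.75 [-0.41  0.84  2.26  2.96  1.06  1.58] [ 643.9 -105.1  122.2] F [ 0.7  1.4 -0.1] M [0.09 0.46 0.02] w 51.2 0.2
[[120, 137, 79, 76, 4685], [216, 136, 82, 78, 5081], [318, 137, 78, 77, 4622]]
[[258.0, 253.0], [258.0, 165.0], [159.0, 166.0], [355.0, 166.0]]
# ik [-0.23  0.48  2.25  3.41  0.5   1.43] 0.0 dist/row 25.0 turn/row 0.064
[[-0.6,0.6,-2.3],[0.032,0.051,0.021]],
[[-0.4,0.6,-2.4],[0.032,0.051,0.021]],
[[-0.3,0.5,-2.4],[0.032,0.051,0.021]],
[[-0.2,0.4,-2.4],[0.032,0.051,0.021]],
# ik [0.2  0.42 2.17 4.37 0.55 0.88] 0.0 dist/row 32.0 turn/row 0.025
[[0.9,2.5,-1.9],[0.019,0.005,0.016]],
[[0.9,2.4,-1.9],[0.019,0.005,0.016]],
[[1.0,2.4,-2.0],[0.019,0.005,0.016]],
[[1.0,2.3,-2.0],[0.019,0.005,0.016]],
# ik [0.46 0.59 1.96 4.14 0.42 0.91] 0.0 dist/row 42.0 turn/row 0.082
[[1.1,4.1,-0.2],[-0.063,-0.000,-0.052]],
[[0.9,4.1,0.0],[-0.063,-0.000,-0.052]],
[[0.7,4.2,0.3],[-0.063,-0.000,-0.052]],
[[0.5,4.2,0.6],[-0.063,-0.000,-0.052]],
[[0.3,4.2,0.8],[-0.063,-0.000,-0.052]],
[[0.0,4.1,1.1],[-0.063,-0.000,-0.052]],
# ik [0.47 0.64 1.95 3.84 0.38 1.12] 0.0 dist/row 12.0 turn/row 0.038
[[0.4,1.1,0.3],[-0.029,0.000,-0.024]],
[[0.4,1.1,0.3],[-0.029,0.000,-0.024]],
[[0.3,1.1,0.4],[-0.029,0.000,-0.024]],
[[0.3,1.1,0.4],[-0.029,0.000,-0.024]],
```

jog_arm:
  steps:
    - [[-0.6, 0.6, -2.3], [0.032, 0.051, 0.021]]
    - [[-0.4, 0.6, -2.4], [0.032, 0.051, 0.021]]
    - [[-0.3, 0.5, -2.4], [0.032, 0.051, 0.021]]
    - [[-0.2, 0.4, -2.4], [0.032, 0.051, 0.021]]
    - [[0.9, 2.5, -1.9], [0.019, 0.005, 0.016]]
    - [[0.9, 2.4, -1.9], [0.019, 0.005, 0.016]]
    - [[1.0, 2.4, -2.0], [0.019, 0.005, 0.016]]
    - [[1.0, 2.3, -2.0], [0.019, 0.005, 0.016]]

```text
time_s: 27.6
tool_pos: [548.6, 49.4, 203.9]
ee_rot: [0.417, 0.218, 0.877, -0.101]
ft_force: [0.1, -0.6, 0.4]
grip_width: 51.3
grasp_force: 0.0
```

```bash
python3 - <<'E'
from h import *
inr();path([(*hold([565,280,85],-.05),6),(*hold([570,340,60],.15),6)])
E
```

```text
bottle in riser [-161.3  174.2  122.7] psi-PSI -0.231 L 0.887
# ik [0.45 0.57 1.99 4.18 0.44 0.91] 0.0 dist/row 39.0 turn/row 0.071
[[1.1,3.7,-0.3],[-0.054,0.001,-0.046]],
[[0.9,3.8,-0.1],[-0.054,0.001,-0.046]],
[[0.7,3.8,0.1],[-0.054,0.001,-0.046]],
[[0.6,3.9,0.3],[-0.054,0.001,-0.046]],
[[0.4,3.9,0.5],[-0.054,0.001,-0.046]],
[[0.2,3.8,0.7],[-0.054,0.001,-0.046]],
# ik [0.47 0.64 1.96 3.84 0.39 1.12] 0.0 dist/row 12.0 turn/row 0.033
[[0.3,1.1,0.3],[-0.026,-0.000,-0.021]],
[[0.3,1.1,0.3],[-0.026,-0.000,-0.021]],
[[0.3,1.1,0.3],[-0.026,-0.000,-0.021]],
[[0.2,1.1,0.4],[-0.026,-0.000,-0.021]],
[[0.2,1.1,0.4],[-0.026,-0.000,-0.021]],
[[0.2,1.1,0.4],[-0.026,-0.000,-0.021]],
```

jog_arm:
  steps:
    - [[1.1, 3.7, -0.3], [-0.054, 0.001, -0.046]]
    - [[0.9, 3.8, -0.1], [-0.054, 0.001, -0.046]]
    - [[0.7, 3.8, 0.1], [-0.054, 0.001, -0.046]]
    - [[0.6, 3.9, 0.3], [-0.054, 0.001, -0.046]]
    - [[0.4, 3.9, 0.5], [-0.054, 0.001, -0.046]]
    - [[0.2, 3.8, 0.7], [-0.054, 0.001, -0.046]]
    - [[0.3, 1.1, 0.3], [-0.026, 0, -0.021]]
    - [[0.3, 1.1, 0.3], [-0.026, 0, -0.021]]
  claw: 1

```text
time_s: 28.5
tool_pos: [605.6, 295.4, 156.5]
ee_rot: [0.426, -0.006, 0.905, 0.001]
ft_force: [0.6, 0.3, 0.5]
grip_width: 85.3
grasp_force: 0.0
```

```bash
python3 - <<'E'
from h import *
chk("e0");path([(*hold([570,340,55],.15),8)])
E
```

```text
28.6 [0.45 0.6  1.98 4.07 0.43 0.98] [605.  294.6 155.9] F [-0.   0.4 -0.6] M [0.   0.33 0.  ] w 85.8 0.0
[[286, 10, 59, 23, 497], [289, 54, 72, 67, 3704]]
# ik [0.47 0.65 1.96 3.82 0.4  1.14] 0.0 dist/row 7.0 turn/row 0.018
[[0.2,0.6,0.2],[-0.014,-0.000,-0.011]],
[[0.2,0.6,0.2],[-0.014,-0.000,-0.011]],
[[0.1,0.6,0.2],[-0.014,-0.000,-0.011]],
[[0.1,0.6,0.2],[-0.014,-0.000,-0.011]],
[[0.1,0.6,0.2],[-0.014,-0.000,-0.011]],
[[0.1,0.6,0.2],[-0.014,-0.000,-0.011]],
[[0.1,0.6,0.2],[-0.014,-0.000,-0.011]],
[[0.1,0.6,0.2],[-0.014,-0.000,-0.011]],
```

jog_arm:
  steps:
    - [[0.2, 0.6, 0.2], [-0.014, 0, -0.011]]
    - [[0.2, 0.6, 0.2], [-0.014, 0, -0.011]]
    - [[0.1, 0.6, 0.2], [-0.014, 0, -0.011]]
    - [[0.1, 0.6, 0.2], [-0.014, 0, -0.011]]
    - [[0.1, 0.6, 0.2], [-0.014, 0, -0.011]]
    - [[0.1, 0.6, 0.2], [-0.014, 0, -0.011]]
    - [[0.1, 0.6, 0.2], [-0.014, 0, -0.011]]
    - [[0.1, 0.6, 0.2], [-0.014, 0, -0.011]]

```text
time_s: 29.45
tool_pos: [607.3, 342.4, 138.9]
ee_rot: [0.425, -0.068, 0.902, 0.032]
ft_force: [0.2, -0.2, 0.5]
grip_width: 85.5
grasp_force: 0.0
```

```bash
cat > fitb.py <<'E'
import sys;from h import *
import cv2
tag=sys.argv[1];c=chk(tag);p,R=pose()
j=c["pixels"].astype(int);m=(j[:,:,2]-j[:,:,0]>30);n,l,st,ce=cv2.connectedComponentsWithStats(m.astype('uint8'))
ks=[k for k in range(1,n) if st[k,4]>1500];k=min(ks,key=lambda k:abs(ce[k][0]-258));x0,y0,w,h,_=st[k]
col=x0+w//2;mm=(l==k)[:,max(col-4,0):col+5].mean(1)>.5;r=np.where(mm)[0];obs=[r[0],r[-1]+1];ex=[x0,x0+w]
cam=np.linalg.inv(c["camera_from_world"])[:3,3]
def pred(x,y):
    d=np.array([x,y])-cam[:2];D=np.hypot(*d);u=d/D;o=[]
    f=lambda rad,z:pw(c,[*(np.array([x,y])-u*rad),z])[1]
    t=[]
    for sg in(1,-1):
        v=np.array([-u[1],u[0]])*sg;t.append(pw(c,[*(np.array([x,y])+v*27*np.sqrt(1-(27/D)**2)-u*27*27/D),68])[0])
    return np.array([f(27,55.7),f(14.5,100),*sorted(t)])
o=np.array(obs+ex,float);s=least_squares(lambda v:pred(*v)-o,[583,340]);print("obs",o,"bottle",s.x,s.fun)
E
python3 fitb.py e1
```

```text
29.55 [0.47 0.64 1.96 3.81 0.4  1.15] [607.2 342.4 138.7] F [ 0.8 -1.2 -0.1] M [-0.04  0.39 -0.01] w 85.4 0.0
[[230, 17, 65, 26, 632], [224, 66, 78, 73, 4425]]
obs [ 66. 134. 224. 302.] bottle [581.74051438 341.85699691] [-0.27227916  0.58024153 -0.69762297  0.70268573]
```

```bash
python3 - <<'E'
from h import *
p,R=pose();z=R.as_matrix()[:,2];print("psi",np.arctan2(z[1],z[0]),"L",np.arccos(-z[2]))
path([(*hold2([581.7,341.9,25],.15,LN,39,81.5),4),(*hold2([581.7,341.9,0],.15,LN,39,81.5),4)])
E
```

```text
psi 0.15091651867463998 L 0.8791260256378923
# ik [0.47 0.72 1.94 3.74 0.44 1.22] 0.0 dist/row 9.0 turn/row 0.0
[[0.4,0.1,0.8],[0.000,-0.000,0.000]],
[[0.4,0.1,0.8],[0.000,-0.000,0.000]],
[[0.4,0.1,0.8],[0.000,-0.000,0.000]],
[[0.4,0.1,0.8],[0.000,-0.000,0.000]],
# ik [0.47 0.77 1.94 3.68 0.49 1.29] 0.0 dist/row 6.0 turn/row 0.0
[[0.5,0.0,0.4],[0.000,0.000,0.000]],
[[0.5,0.0,0.4],[0.000,0.000,0.000]],
[[0.5,0.0,0.4],[0.000,0.000,0.000]],
[[0.5,0.0,0.4],[0.000,0.000,0.000]],
```

jog_arm:
  steps:
    - [[0.4, 0.1, 0.8], [0, 0, 0]]
    - [[0.4, 0.1, 0.8], [0, 0, 0]]
    - [[0.4, 0.1, 0.8], [0, 0, 0]]
    - [[0.4, 0, 0.8], [0, 0, 0]]
    - [[0.5, 0, 0.4], [0, 0, 0]]
    - [[0.5, 0, 0.4], [0, 0, 0]]
    - [[0.5, 0, 0.4], [0, 0, 0]]
    - [[0.5, 0, 0.4], [0, 0, 0]]

```text
time_s: 30.5
tool_pos: [619.7, 348.2, 79.5]
ee_rot: [0.424, -0.069, 0.902, 0.032]
ft_force: [-0.3, 0.1, 0.3]
grip_width: 85.4
grasp_force: 0.0
```

```bash
python3 fitb.py e2; python3 - <<'E'
from h import *
path([(*hold2([581.7,341.9,0],.15,LN,39,81.5),1)])
E
```

```text
30.6 [0.47 0.77 1.95 3.67 0.49 1.3 ] [619.3 348.   78.8] F [-0.1 -0.7  0.1] M [-0.05  0.36 -0.05] w 85.3 0.0
[[217, 57, 82, 35, 1364], [208, 135, 99, 99, 7690]]
obs [135. 230. 208. 307.] bottle [582.52210586 341.8506929 ] [-0.34694335  0.44205253  0.27754298 -0.27745108]
# ik [0.47 0.77 1.94 3.68 0.49 1.29] 0.0 dist/row 1.0 turn/row 0.002
[[-0.1,-0.1,-0.1],[0.002,-0.001,0.001]],
```

jog_arm:
  steps:
    - [[-0.3, 0, 0], [0, 0, 0]]
    - [[0, 0, 0], [0, 0, 0]]
    - [[0, 0, 0], [0, 0, 0]]
    - [[0, 0, 0], [0, 0, 0]]
    - [[0, 0, 0], [0, 0, 0]]
    - [[0, 0, 0], [0, 0, 0]]
    - [[0, 0, 0], [0, 0, 0]]
    - [[0, 0, 0], [0, 0, 0]]
  claw: 0

```text
time_s: 31.55
tool_pos: [622.1, 348.5, 83.0]
ee_rot: [0.425, -0.069, 0.902, 0.032]
ft_force: [-2.2, -0.7, 5.2]
grip_width: 30.5
grasp_force: 59.0
```

```bash
python3 fitb.py e3; python3 - <<'E'
from h import *
b=np.array([582.2,341.9,0])
path([(*hold2(b+[-15,0,60],.12,LN,39,81.5),4),(*hold2([555,280,120],0.0,LN,39,81.5),5),(*hold2(riser(-188,235,120),PSI-.15,LN,39,81.5),6),(*hold2(riser(-165,130,110),PSI-.25,LN,39,81.5),5),(*hold2(riser(-105,20,95),PSI-.05,LN,39,81.5),6),(*hold2(riser(-85,-60,95),PSI,LN,39,81.5),4),(*hold2(riser(-70,-99.5,95),PSI,LN,39,81.5),4),(*hold2(riser(2,-99.5,95),PSI,LN,39,81.5),4)])
E
```

```text
31.65 [0.47 0.77 1.94 3.68 0.48 1.29] [622.1 348.5  83. ] F [-2.3 -0.7  5. ] M [-0.02  0.03 -0.13] w 30.3 59.1
[[216, 49, 84, 36, 1333], [208, 125, 99, 100, 7801]]
obs [125. 221. 208. 307.] bottle [583.0033086  342.05614382] [ 0.04779058 -0.20955009  0.11950692 -0.1197028 ]
# ik [0.49 0.64 1.95 3.94 0.4  1.06] 0.0 dist/row 15.0 turn/row 0.008
[[-0.9,0.0,-1.2],[0.006,0.000,0.005]],
[[-0.9,0.0,-1.2],[0.006,0.000,0.005]],
[[-0.9,0.0,-1.2],[0.006,0.000,0.005]],
[[-0.9,0.0,-1.2],[0.006,0.000,0.005]],
# ik [0.43 0.49 2.   4.24 0.37 0.79] 0.0 dist/row 18.0 turn/row 0.024
[[-0.7,-1.3,-1.1],[0.018,0.000,0.015]],
[[-0.7,-1.3,-1.0],[0.018,0.000,0.015]],
[[-0.7,-1.3,-1.0],[0.018,0.000,0.015]],
[[-0.7,-1.3,-1.0],[0.018,0.000,0.015]],
[[-0.8,-1.3,-1.0],[0.018,0.000,0.015]],
# ik [0.32 0.44 2.16 4.39 0.56 0.87] 0.0 dist/row 28.0 turn/row 0.065
[[0.6,-2.7,-0.7],[0.050,-0.000,0.042]],
[[0.5,-2.7,-0.6],[0.050,-0.000,0.042]],
[[0.4,-2.8,-0.4],[0.050,-0.000,0.042]],
[[0.2,-2.8,-0.3],[0.050,-0.000,0.042]],
[[0.1,-2.8,-0.1],[0.050,-0.000,0.042]],
[[0.0,-2.8,-0.0],[0.050,-0.000,0.042]],
# ik [0.06 0.44 2.2
[... 568 characters left out ...]
1]],
# ik [-0.69  0.49  2.25  2.42  0.54  1.92] 0.0 dist/row 20.0 turn/row 0.013
[[-0.4,-1.9,0.5],[-0.010,0.000,-0.008]],
[[-0.4,-1.9,0.4],[-0.010,0.000,-0.008]],
[[-0.4,-1.9,0.4],[-0.010,0.000,-0.008]],
[[-0.3,-1.9,0.4],[-0.010,0.000,-0.008]],
# ik [-0.77  0.5   2.19  2.26  0.53  2.02] 0.0 dist/row 11.0 turn/row 0.0
[[-0.2,-1.0,0.3],[0.000,0.000,0.000]],
[[-0.2,-1.0,0.3],[0.000,0.000,0.000]],
[[-0.2,-1.0,0.3],[0.000,0.000,0.000]],
[[-0.2,-1.0,0.3],[0.000,0.000,0.000]],
# ik [-0.69  0.54  2.02  2.18  0.42  2.2 ] 0.0 dist/row 18.0 turn/row 0.0
[[-1.1,0.0,1.4],[0.000,0.000,0.000]],
[[-1.1,0.0,1.4],[0.000,0.000,0.000]],
[[-1.1,0.0,1.4],[0.000,0.000,0.000]],
[[-1.1,0.0,1.4],[0.000,0.000,0.000]],
```

jog_arm:
  steps:
    - [[-0.9, 0, -1.2], [0.006, 0, 0.005]]
    - [[-0.9, 0, -1.2], [0.006, 0, 0.005]]
    - [[-0.9, 0, -1.2], [0.006, 0, 0.005]]
    - [[-0.9, 0, -1.2], [0.006, 0, 0.005]]
    - [[-0.7, -1.3, -1.1], [0.018, 0, 0.015]]
    - [[-0.7, -1.3, -1.0], [0.018, 0, 0.015]]
    - [[-0.7, -1.3, -1.0], [0.018, 0, 0.015]]
    - [[-0.7, -1.3, -1.0], [0.018, 0, 0.015]]

```text
time_s: 32.6
tool_pos: [596.9, 293.2, 186.2]
ee_rot: [0.422, -0.012, 0.906, 0.006]
ft_force: [1.6, 0.2, -4.2]
grip_width: 30.0
grasp_force: 59.8
```

jog_arm:
  steps:
    - [[-0.8, -1.3, -1.0], [0.018, 0, 0.015]]
    - [[0.6, -2.7, -0.7], [0.05, 0, 0.042]]
    - [[0.5, -2.7, -0.6], [0.05, 0, 0.042]]
    - [[0.4, -2.8, -0.4], [0.05, 0, 0.042]]
    - [[0.2, -2.8, -0.3], [0.05, 0, 0.042]]
    - [[0.1, -2.8, -0.1], [0.05, 0, 0.042]]
    - [[0, -2.8, 0], [0.05, 0, 0.042]]
    - [[0, 0, 0], [0, 0, 0]]

```text
time_s: 33.4
tool_pos: [541.0, 117.2, 199.5]
ee_rot: [0.416, 0.177, 0.888, -0.082]
ft_force: [-0.8, -0.1, -3.0]
grip_width: 30.1
grasp_force: 60.0
```

```bash
python3 chk2.py f1 40 83|head -3;  python3 - <<'E'
from h import *
h=lambda x,y,z,d:hold2(riser(x,y,z),PSI+d,LN,40,83)
path([(*h(-165,130,110,-.25),5),(*h(-105,20,95,-.05),6),(*h(-85,-60,95,0),5)])
E
```

```text
bottle in riser [-185.7  234.4  117.1] dpsi -0.145 L 0.877
33.5 [0.31 0.44 2.15 4.38 0.55 0.88] [542.6 119.3 200.1] F [-0.2  0.5 -3.1] M [ 0.33  0.69 -0.01] w 30.3 60.0
[[216, 50, 83, 35, 1339], [208, 125, 99, 100, 7828], [162, 154, 38, 14, 387], [120, 160, 35, 12, 305]]
# ik [0.06 0.44 2.25 4.05 0.54 1.11] 0.0 dist/row 22.0 turn/row 0.021
[[-0.3,-2.1,0.6],[0.016,-0.000,0.013]],
[[-0.4,-2.1,0.7],[0.016,-0.000,0.013]],
[[-0.4,-2.1,0.7],[0.016,-0.000,0.013]],
[[-0.4,-2.1,0.7],[0.016,-0.000,0.013]],
[[-0.4,-2.0,0.8],[0.016,-0.000,0.013]],
# ik [-0.44  0.48  2.29  2.9   0.51  1.68] 0.0 dist/row 20.0 turn/row 0.033
[[-0.7,-1.4,1.2],[-0.026,-0.000,-0.021]],
[[-0.7,-1.4,1.2],[-0.026,-0.000,-0.021]],
[[-0.6,-1.5,1.2],[-0.026,-0.000,-0.021]],
[[-0.6,-1.5,1.1],[-0.026,-0.000,-0.021]],
[[-0.6,-1.6,1.1],[-0.026,-0.000,-0.021]],
[[-0.5,-1.6,1.1],[-0.026,-0.000,-0.021]],
# ik [-0.69  0.49  2.24  2.42  0.53  1.92] 0.0 dist/row 16.0 turn/row 0.01
[[-0.3,-1.5,0.4],[-0.008,0.000,-0.006]],
[[-0.3,-1.5,0.4],[-0.008,0.000,-0.006]],
[[-0.3,-1.5,0.3],[-0.008,0.000,-0.006]],
[[-0.3,-1.6,0.3],[-0.008,0.000,-0.006]],
[[-0.3,-1.6,0.3],[-0.008,0.000,-0.006]],
```

jog_arm:
  steps:
    - [[-0.3, -2.1, 0.6], [0.016, 0, 0.013]]
    - [[-0.4, -2.1, 0.7], [0.016, 0, 0.013]]
    - [[-0.4, -2.1, 0.7], [0.016, 0, 0.013]]
    - [[-0.4, -2.1, 0.7], [0.016, 0, 0.013]]
    - [[-0.4, -2.0, 0.8], [0.016, 0, 0.013]]
    - [[-0.7, -1.4, 1.2], [-0.026, 0, -0.021]]
    - [[-0.7, -1.4, 1.2], [-0.026, 0, -0.021]]
    - [[-0.6, -1.5, 1.2], [-0.026, 0, -0.021]]

```text
time_s: 34.45
tool_pos: [553.0, -47.4, 184.7]
ee_rot: [0.417, 0.175, 0.888, -0.08]
ft_force: [1.3, -0.3, -2.9]
grip_width: 30.3
grasp_force: 60.3
```

jog_arm:
  steps:
    - [[-0.6, -1.5, 1.1], [-0.026, 0, -0.021]]
    - [[-0.6, -1.6, 1.1], [-0.026, 0, -0.021]]
    - [[-0.5, -1.6, 1.1], [-0.026, 0, -0.021]]
    - [[-0.3, -1.5, 0.4], [-0.008, 0, -0.006]]
    - [[-0.3, -1.5, 0.4], [-0.008, 0, -0.006]]
    - [[-0.3, -1.5, 0.3], [-0.008, 0, -0.006]]
    - [[-0.3, -1.6, 0.3], [-0.008, 0, -0.006]]
    - [[-0.3, -1.6, 0.3], [-0.008, 0, -0.006]]

```text
time_s: 35.25
tool_pos: [571.1, -184.9, 176.4]
ee_rot: [0.422, 0.109, 0.899, -0.048]
ft_force: [-0.1, 0.7, -3.2]
grip_width: 30.3
grasp_force: 60.1
```

```bash
python3 chk2.py f2 40 83|head -3;  python3 - <<'E'
from h import *
h=lambda x,y,z,d:hold2(riser(x,y,z),PSI+d,LN,40,83)
path([(*h(-70,-99.5,92,0),4),(*h(2.4,-99.5,92,0),4)])
E
```

```text
bottle in riser [-84.4 -62.3  94.2] dpsi 0.003 L 0.881
35.35 [-0.7   0.49  2.24  2.4   0.54  1.93] [ 572.  -187.4  177.2] F [-1.1 -1.5 -3.6] M [0.09 0.77 0.  ] w 30.1 60.2
[[216, 49, 83, 37, 1365], [208, 112, 112, 113, 8327], [331, 113, 55, 50, 2241], [394, 117, 51, 47, 1909]]
# ik [-0.77  0.5   2.19  2.26  0.53  2.02] 0.0 dist/row 11.0 turn/row 0.002
[[-0.2,-1.0,0.3],[0.001,-0.001,-0.001]],
[[-0.2,-1.0,0.3],[0.001,-0.001,-0.001]],
[[-0.2,-1.0,0.3],[0.001,-0.001,-0.001]],
[[-0.2,-1.0,0.3],[0.001,-0.001,-0.001]],
# ik [-0.69  0.55  2.01  2.18  0.42  2.19] 0.0 dist/row 18.0 turn/row 0.0
[[-1.2,0.0,1.4],[0.000,0.000,0.000]],
[[-1.2,0.0,1.4],[0.000,0.000,0.000]],
[[-1.2,0.0,1.4],[0.000,0.000,0.000]],
[[-1.2,0.0,1.4],[0.000,0.000,0.000]],
```

jog_arm:
  steps:
    - [[-0.2, -1.0, 0.3], [0, 0, 0]]
    - [[-0.2, -1.0, 0.3], [0, 0, 0]]
    - [[-0.2, -0.9, 0.3], [0, 0, 0]]
    - [[-0.2, -0.9, 0.3], [0, 0, 0]]
    - [[-1.2, 0, 1.4], [0, 0, 0]]
    - [[-1.2, 0, 1.4], [0, 0, 0]]
    - [[-1.2, 0, 1.4], [0, 0, 0]]
    - [[-1.2, 0, 1.4], [0, 0, 0]]

```text
time_s: 36.3
tool_pos: [647.7, -240.2, 175.4]
ee_rot: [0.422, 0.109, 0.899, -0.047]
ft_force: [-0.1, 0.6, -3.2]
grip_width: 30.1
grasp_force: 60.4
```

```bash
python3 chk2.py f3 40 83|head -3; python3 tilt.py f3|tail -2; cat > pf.py <<'E'
import sys,cv2;from h import *
c=manip.camera("wrist");j=c["pixels"].astype(np.float32).mean(2)
def prof(pts):
    P=np.array([pw(c,riser(*q)) for q in pts],np.float32);return cv2.remap(j,P[:,0].reshape(1,-1),P[:,1].reshape(1,-1),cv2.INTER_LINEAR,borderValue=-1)[0].astype(int)
E
python3 - <<'E'
from pf import *
for x in(-20,-5,10,25):
    for y0 in(-76,-142):print("x",x,"y from",y0,prof([(x,y,60) for y in np.arange(y0,y0+20,1)]))
for y in(-128,-122,-72,-76):
    print("y",y,"x from -44",prof([(x,y,60) for x in np.arange(-44,-24,1)]),"x from 27",prof([(x,y,60) for x in np.arange(27,44,1)]))
E
```

```text
bottle in riser [  3.8 -96.2  93.7] dpsi 0.009 L 0.881
36.4 [-0.68  0.54  2.01  2.17  0.42  2.21] [ 649.7 -241.2  176.7] F [-0.  -0.5 -3.9] M [ 0.17  0.88 -0.07] w 30.5 60.1
[[311, 32, 78, 75, 4317], [394, 47, 118, 82, 6015], [216, 49, 84, 38, 1418], [208, 124, 100, 101, 7939]]
f3 [50, 68, 125, 221]
dx,dz,tilt(top to +x) [-2.84400041 -0.96610596 -0.01531056] [-0.26028729  0.36524259 -0.12578178  0.02082635]
x -20 y from -76 [121 120 104 103 109 109 109 116 168 186 186 186 186 200 200 224 227 192
 200 205]
x -20 y from -142 [222 223 222 222 222 222 217 193 188 187 188 173  94  80  81  81  80  83
 114 123]
x -5 y from -76 [121 121 103  89  89  89  89  97 160 186 158 124 121 122 140 169 173 184
 192 197]
x -5 y from -142 [222 222 222 222 222 222 211 137 122 122 123 122  81  81  82  80  80  85
 115 122]
x 10 y from -76 [ 79 108 125 126 108  90  89  96 115 121 121 121 121 125 126 126 125 129
 151 167]
x 10 y from -142 [222 222 223 222 222 222 205 135 122 122 122 113  86  81  82 100 124 126
 125 126]
x 25 y from -76 [ 60  60  60  59  59  59  57  55  55  54  65 109 122 125 126 126 125 126
 126 127]
x 25 y from -142 [222 222 222 223 222 221 195 136 121 121 121 107  92 119  74  67  69  70
  70  72]
y -128 x from -44 [ -1 142 178 201 199 195 192 190 186 182 180 157  93  81  81  80  81  81
  80  80] x from 27 [ 67  67  67  67  67  68  68  69  76 115 199 238 242 242 242 242 242]
y -122 x from -44 [ -1  44 177 202 200 194 192 189 186 182 180 158 128 122 122 123 122 123
 122 122] x from 27 [ 74  74  74  95 211 240 244 244 244 245 245 245 245 245 245 245 245]
y -72 x from -44 [ -1  -1 164 195 200 195 193 190 187 184 182 171 128 109 109 109 109 109
 110 110] x from 27 [ 60  60  59  81 146 203 213 213 213 213 214 214 214 214 215 215 216]
y -76 x from -44 [ -1  -1 139 199 200 194 193 191 187 184 181 171 175 186 186 186 186 186
 186 186] x from 27 [ 70 151 210 223 222 223 223 223 222 222 223 223 223 223 223 223 223]
```

```bash
python3 - <<'E'
from h import *
import cv2
c=manip.camera("wrist");cam=np.linalg.inv(c["camera_from_world"])[:3,3]
def pred(x,y,zb):
    q=riser(x,y,0)[:2];d=q-cam[:2];D=np.hypot(*d);u=d/D;f=lambda r,h:pw(c,[*(q-u*r),zb+h])[1]
    t=[pw(c,[*(q+np.array([-u[1],u[0]])*s*27*np.sqrt(1-(27/D)**2)-u*27*27/D),zb+68])[0] for s in(1,-1)]
    return np.array([f(27,0),f(27,16.3),f(27,55.7),f(14.5,100),*sorted(t)])
o=np.array([50,68,125,221,208,308.]);s=least_squares(lambda v:pred(*v)-o,[0,-98,93]);print(s.x,s.fun)
E
```

```text
[  1.7192747  -97.92731142  93.19123537] [-0.69217861  0.06909496  0.31896093  0.12879077  0.5816824  -0.58284021]
```

jog_arm:
  steps:
    - [[0.3, -0.23, 0.1], [0, 0, 0]]
    - [[0.64, 0, 0.53], [0, 0, 0]]
    - [[0.64, 0, 0.53], [0, 0, 0]]
    - [[0.3, 0, 0.25], [0, 0, 0]]
    - [[0.3, 0, 0.25], [0, 0, 0]]
    - [[0.3, 0, 0.25], [0, 0, 0]]
    - [[0.3, 0, 0.25], [0, 0, 0]]
    - [[0, 0, 0], [0, 0, 0]]

```text
time_s: 37.7
tool_pos: [645.6, -244.1, 140.1]
ee_rot: [0.422, 0.11, 0.899, -0.048]
ft_force: [-1.3, 0.9, -4.0]
grip_width: 30.4
grasp_force: 60.2
```

```bash
python3 chk2.py f4 40 83|head -3; python3 - <<'E'
from tilt import feats
print(feats("f4"))
E
```

```text
bottle in riser [  0.8 -99.9  57.7] dpsi 0.006 L 0.878
37.8 [-0.69  0.62  2.03  2.32  0.48  2.04] [ 645.9 -244.1  140.7] F [-0.2 -0.5 -4.1] M [0.23 0.79 0.01] w 30.4 60.2
[[215, 49, 85, 38, 1425], [321, 75, 85, 86, 5431], [410, 88, 102, 83, 5768], [208, 124, 100, 101, 7936]]
[50, 68, 125, 221]
```

jog_arm:
  steps:
    - [[0.05, 0, 0.15], [0, 0, 0]]
    - [[0.23, 0, 0.19], [0, 0, 0]]
    - [[0.23, 0, 0.19], [0, 0, 0]]
    - [[0.23, 0, 0.19], [0, 0, 0]]
    - [[0.23, 0, 0.19], [0, 0, 0]]
    - [[0.23, 0, 0.19], [0, 0, 0]]
    - [[0, 0, 0], [0, 0, 0]]
    - [[0, 0, 0], [0, 0, 0]]

```text
time_s: 38.8
tool_pos: [646.6, -244.2, 124.3]
ee_rot: [0.422, 0.11, 0.898, -0.048]
ft_force: [-0.8, -0.9, -3.8]
grip_width: 30.0
grasp_force: 60.2
```

jog_arm:
  steps:
    - [[0.23, 0, 0.19], [0, 0, 0]]
    - [[0.23, 0, 0.19], [0, 0, 0]]
    - [[0.23, 0, 0.19], [0, 0, 0]]
    - [[0.23, 0, 0.19], [0, 0, 0]]
    - [[0.23, 0, 0.19], [0, 0, 0]]
    - [[0.15, 0, 0.13], [0, 0, 0]]
    - [[0.1, 0, 0.08], [0, 0, 0]]
    - [[0, 0, 0], [0, 0, 0]]

```text
time_s: 39.6
tool_pos: [646.6, -244.0, 106.1]
ee_rot: [0.422, 0.11, 0.898, -0.048]
ft_force: [-0.8, -0.1, -4.1]
grip_width: 30.0
grasp_force: 60.7
```

jog_arm:
  steps:
    - [[0.08, 0, 0.06], [0, 0, 0]]
    - [[0.08, 0, 0.06], [0, 0, 0]]
    - [[0.08, 0, 0.06], [0, 0, 0]]
    - [[0.08, 0, 0.06], [0, 0, 0]]
    - [[0.08, 0, 0.06], [0, 0, 0]]
    - [[0, 0, 0], [0, 0, 0]]
    - [[0, 0, 0], [0, 0, 0]]
    - [[0, 0, 0], [0, 0, 0]]

```text
time_s: 40.4
tool_pos: [647.3, -244.2, 103.1]
ee_rot: [0.424, 0.11, 0.898, -0.048]
ft_force: [-2.7, 1.5, 6.0]
grip_width: 30.3
grasp_force: 61.2
```

Seated (Fz turned positive at the expected height). Release and retreat.

jog_arm:
  steps:
    - [[0, 0, 0], [0, 0, 0]]
    - [[0, 0, 0], [0, 0, 0]]
    - [[0, 0, 0], [0, 0, 0]]
    - [[0, 0, 0], [0, 0, 0]]
    - [[0, 0, 0], [0, 0, 0]]
    - [[0, 0, -1.0], [0, 0, 0]]
    - [[0, 0, -1.5], [0, 0, 0]]
    - [[0, 0, -2.0], [0, 0, 0]]
  claw: 0.6

```text
time_s: 41.2
tool_pos: [611.9, -235.4, 130.6]
ee_rot: [0.422, 0.11, 0.898, -0.048]
ft_force: [0.0, 0.5, 0.3]
grip_width: 50.9
grasp_force: 0.4
```

```bash
python3 - <<'E'
from h import *
chk("g1");from kin import ik
q=manip.get_state()["q"]
# push poses: actual finger tips ~30 mm short of TCP (closed). tip point wanted at riser(x,0,45)
for L in(.9,1.0,1.1,1.2):
  for off in(15,30):
    for x in(-60,-41,29,31):
      R=rot(PSI,L);p=riser(x,0,42)+off*R.as_matrix()[:,2];print(L,off,x,np.round(p),*ik(p,R,q))
E
```

```text
41.3 [-0.73  0.63  2.13  2.39  0.56  1.92] [ 610.7 -234.9  131.6] F [-0.2  0.7  0.2] M [0.1  0.47 0.03] w 51.4 0.2
[[219, 120, 77, 75, 4629], [314, 122, 74, 75, 4206], [393, 128, 119, 71, 5868]]
0.9 15 -60 [ 583. -126.   33.] [-0.53  0.96  2.31  2.88  1.02  1.53] 0.0
0.9 15 -41 [ 602. -131.   33.] [-0.51  0.93  2.26  2.88  0.95  1.55] 0.0
0.9 15 29 [ 670. -147.   33.] [-0.47  0.89  2.08  2.88  0.73  1.63] 0.0
0.9 15 31 [ 672. -148.   33.] [-0.46  0.89  2.07  2.88  0.73  1.63] 0.0
0.9 30 -60 [ 595. -129.   23.] [-0.52  0.97  2.28  2.89  1.    1.54] 0.0
0.9 30 -41 [ 613. -133.   23.] [-0.5   0.95  2.23  2.89  0.93  1.56] 0.0
0.9 30 29 [ 681. -150.   23.] [-0.46  0.91  2.05  2.88  0.72  1.63] 0.0
0.9 30 31 [ 683. -151.   23.] [-0.46  0.91  2.04  2.88  0.72  1.63] 0.0
1.0 15 -60 [ 584. -126.   34.] [-0.54  1.06  2.35  2.88  1.26  1.49] 0.0
1.0 15 -41 [ 602. -131.   34.] [-0.53  1.03  2.3   2.88  1.18  1.51] 0.0
1.0 15 29 [ 670. -148.   34.] [-0.48  0.96  2.12  2.9   0.94  1.59] 0.0
1.0 15 31 [ 672. -148.   34.] [-0.47  0.96  2.11  2.9   0.93  1.59] 0.0
1.0 30 -60 [ 596. -129.   26.] [-0.
[... 714 characters left out ...]
  28.] [-0.48  1.05  2.11  2.91  1.11  1.57] 0.0
1.1 30 31 [ 686. -151.   28.] [-0.48  1.05  2.1   2.91  1.11  1.57] 0.0
1.2 15 -60 [ 585. -127.   37.] [-0.57  1.29  2.38  2.83  1.7   1.4 ] 0.0
1.2 15 -41 [ 604. -131.   37.] [-0.55  1.24  2.33  2.85  1.61  1.44] 0.0
1.2 15 29 [ 672. -148.   37.] [-0.49  1.12  2.16  2.9   1.33  1.54] 0.0
1.2 15 31 [ 674. -148.   37.] [-0.49  1.12  2.15  2.9   1.33  1.54] 0.0
1.2 30 -60 [ 599. -130.   31.] [-0.56  1.27  2.34  2.85  1.64  1.43] 0.0
1.2 30 -41 [ 617. -134.   31.] [-0.54  1.22  2.29  2.86  1.56  1.46] 0.0
1.2 30 29 [ 685. -151.   31.] [-0.48  1.12  2.12  2.91  1.3   1.55] 0.0
1.2 30 31 [ 687. -152.   31.] [-0.48  1.12  2.11  2.91  1.29  1.55] 0.0
```

```bash
python3 - <<'E'
from h import *
R=rot(PSI,.97)
path([(riser(-58,-60,150),R,4),(riser(-60,0,90),R,4),(riser(-62,0,32),R,4),(riser(-30,0,32),R,4)])
E
```

```text
# ik [-0.74  0.65  2.36  2.6   0.86  1.65] 0.0 dist/row 20.0 turn/row 0.023
[[0.7,1.0,-1.6],[0.001,-0.023,-0.001]],
[[0.6,1.0,-1.6],[0.001,-0.023,-0.001]],
[[0.6,1.0,-1.6],[0.001,-0.023,-0.001]],
[[0.6,1.0,-1.6],[0.001,-0.023,-0.001]],
# ik [-0.55  0.87  2.39  2.85  1.08  1.53] 0.0 dist/row 21.0 turn/row 0.0
[[1.3,1.5,0.8],[0.000,0.000,0.000]],
[[1.3,1.5,0.8],[0.000,0.000,0.000]],
[[1.3,1.5,0.8],[0.000,0.000,0.000]],
[[1.3,1.5,0.8],[0.000,0.000,0.000]],
# ik [-0.55  1.06  2.38  2.87  1.26  1.48] 0.0 dist/row 15.0 turn/row 0.0
[[1.2,0.0,0.8],[0.000,0.000,0.000]],
[[1.2,0.0,0.8],[0.000,0.000,0.000]],
[[1.2,0.0,0.8],[0.000,0.000,0.000]],
[[1.2,0.0,0.8],[0.000,0.000,0.000]],
# ik [-0.52  1.01  2.29  2.88  1.12  1.52] 0.0 dist/row 8.0 turn/row 0.0
[[-0.5,-0.0,0.7],[0.000,0.000,0.000]],
[[-0.5,-0.0,0.7],[0.000,0.000,0.000]],
[[-0.5,-0.0,0.7],[0.000,0.000,0.000]],
[[-0.5,-0.0,0.7],[0.000,0.000,0.000]],
```

jog_arm:
  steps:
    - [[0.6, 0, -1.8], [0, -0.023, 0]]
    - [[0.6, 0, -1.8], [0, -0.023, 0]]
    - [[0.6, 1.5, -1.5], [0, -0.023, 0]]
    - [[0.6, 2.5, -1.3], [0, -0.023, 0]]
    - [[1.3, 1.5, 0.8], [0, 0, 0]]
    - [[1.3, 1.5, 0.8], [0, 0, 0]]
    - [[1.3, 1.5, 0.8], [0, 0, 0]]
    - [[1.3, 1.5, 0.8], [0, 0, 0]]
  claw: 0.6

```text
time_s: 42.25
tool_pos: [571.6, -122.4, 89.4]
ee_rot: [0.464, 0.108, 0.878, -0.053]
ft_force: [-0.6, 0.0, 1.2]
grip_width: 51.0
grasp_force: 0.0
```

```bash
python3 - <<'E'
from h import *
chk("g2");p,R=pose();d=p[:2]-RO;c,n=np.cos(PSI),np.sin(PSI);print("TCP riser",c*d[0]+n*d[1],-n*d[0]+c*d[1])
path([(riser(-62,0,32),rot(PSI,.97),8)])
E
```

```text
42.35 [-0.55  0.88  2.39  2.84  1.09  1.54] [ 571.  -120.3   87.6] F [ 0.4 -0.  -0.3] M [ 0.09  0.41 -0.01] w 51.3 0.0
[[339, 211, 59, 55, 2474], [115, 212, 59, 55, 2470], [187, 213, 61, 57, 2216], [264, 213, 61, 56, 2326]]
TCP riser -61.081423588512685 1.6940555895103468
# ik [-0.55  1.06  2.38  2.87  1.26  1.48] 0.0 dist/row 7.0 turn/row 0.001
[[0.6,-0.0,0.4],[0.001,-0.000,-0.001]],
[[0.6,-0.0,0.4],[0.001,-0.000,-0.001]],
[[0.6,-0.0,0.4],[0.001,-0.000,-0.001]],
[[0.6,-0.0,0.4],[0.001,-0.000,-0.001]],
[[0.6,-0.0,0.4],[0.001,-0.000,-0.001]],
[[0.6,-0.0,0.4],[0.001,-0.000,-0.001]],
[[0.6,-0.0,0.4],[0.001,-0.000,-0.001]],
[[0.6,-0.0,0.4],[0.001,-0.000,-0.001]],
```

jog_arm:
  steps:
    - [[0.6, 0, 0.4], [0, 0, 0]]
    - [[0.6, 0, 0.4], [0, 0, 0]]
    - [[0.6, 0, 0.4], [0, 0, 0]]
    - [[0.6, 0, 0.4], [0, 0, 0]]
    - [[0.6, 0, 0.4], [0, 0, 0]]
    - [[0.6, 0, 0.4], [0, 0, 0]]
    - [[0.6, 0, 0.4], [0, 0, 0]]
    - [[0.5, 0, 0.3], [0, 0, 0]]
  claw: 0

```text
time_s: 43.2
tool_pos: [569.6, -121.6, 33.1]
ee_rot: [0.463, 0.108, 0.878, -0.053]
ft_force: [0.6, -0.6, -0.1]
grip_width: -0.2
grasp_force: 0.0
```

jog_arm:
  steps:
    - [[-0.4, 0, 0.6], [0, 0, 0]]
    - [[-0.4, 0, 0.6], [0, 0, 0]]
    - [[-0.4, 0, 0.6], [0, 0, 0]]
    - [[-0.4, 0, 0.6], [0, 0, 0]]
    - [[-0.4, 0, 0.6], [0, 0, 0]]
    - [[-0.4, 0, 0.6], [0, 0, 0]]
    - [[-0.4, 0, 0.6], [0, 0, 0]]
    - [[-0.4, 0, 0.6], [0, 0, 0]]

```text
time_s: 44.0
tool_pos: [624.7, -135.0, 33.0]
ee_rot: [0.462, 0.108, 0.879, -0.053]
ft_force: [-6.6, -0.4, 3.4]
grip_width: -0.1
grasp_force: 2.9
```

```bash
cat > st.py <<'E'
import sys;from h import *
chk(sys.argv[1]);p,R=pose();d=p[:2]-RO;c,n=np.cos(PSI),np.sin(PSI);z=R.as_matrix()[:,2];print("TCP riser",c*d[0]+n*d[1],-n*d[0]+c*d[1],p[2],"L",np.arccos(-z[2]))
E
python3 st.py g3
```

```text
44.1 [-0.5   0.97  2.23  2.88  1.03  1.56] [ 626.2 -135.5   33.5] F [-0.4 -0.7 -0.6] M [ 0.09  0.39 -0.05] w -0.2 0.1
[[361, 273, 70, 41, 1666], [86, 276, 71, 38, 1521]]
TCP riser -4.328926706250427 1.2104922344052045 33.48867225853685 L 0.9712787947919596
```

jog_arm:
  steps:
    - [[-0.3, 0, 0.4], [0, 0, 0]]
    - [[-0.3, 0, 0.4], [0, 0, 0]]
    - [[-0.3, 0, 0.4], [0, 0, 0]]
    - [[-0.3, 0, 0.4], [0, 0, 0]]
    - [[-0.3, 0, 0.4], [0, 0, 0]]
    - [[-0.3, 0, 0.4], [0, 0, 0]]
    - [[-0.3, 0, 0.4], [0, 0, 0]]
    - [[-0.2, 0, 0.3], [0, 0, 0]]

```text
time_s: 44.95
tool_pos: [661.1, -144.0, 33.0]
ee_rot: [0.461, 0.109, 0.879, -0.052]
ft_force: [-5.5, -0.3, 1.0]
grip_width: -0.2
grasp_force: 2.7
```

jog_arm:
  steps:
    - [[-0.1, 0, 0.15], [0, 0, 0]]
    - [[-0.1, 0, 0.15], [0, 0, 0]]
    - [[-0.1, 0, 0.15], [0, 0, 0]]
    - [[-0.1, 0, 0.15], [0, 0, 0]]
    - [[-0.1, 0, 0.15], [0, 0, 0]]
    - [[-0.1, 0, 0.15], [0, 0, 0]]
    - [[-0.1, 0, 0.15], [0, 0, 0]]
    - [[-0.1, 0, 0.15], [0, 0, 0]]

```text
time_s: 45.75
tool_pos: [675.2, -147.5, 33.0]
ee_rot: [0.461, 0.109, 0.879, -0.053]
ft_force: [-5.8, 0.1, 0.4]
grip_width: -0.3
grasp_force: 2.6
```

```bash
python3 st.py g4
```

```text
45.85 [-0.47  0.93  2.09  2.89  0.86  1.61] [ 675.6 -147.6   33.2] F [-5.  -0.4 -1.2] M [ 0.09  0.96 -0.12] w -0.2 2.1
[[361, 273, 70, 41, 1639], [86, 276, 68, 39, 1494]]
TCP riser 46.70932884250243 1.167073789139362 33.168384308971966 L 0.9661968728309458
```

jog_arm:
  steps:
    - [[-0.1, 0, 0.15], [0, 0, 0]]
    - [[-0.1, 0, 0.15], [0, 0, 0]]
    - [[-0.1, 0, 0.15], [0, 0, 0]]
    - [[-0.1, 0, 0.15], [0, 0, 0]]
    - [[-0.1, 0, 0.15], [0, 0, 0]]
    - [[-0.1, 0, 0.15], [0, 0, 0]]
    - [[0, 0, 0], [0, 0, 0]]
    - [[0, 0, 0], [0, 0, 0]]

```text
time_s: 46.7
tool_pos: [683.2, -149.5, 32.7]
ee_rot: [0.46, 0.11, 0.88, -0.052]
ft_force: [-15.5, 0.9, 5.3]
grip_width: 0.4
grasp_force: 7.8
```

jog_arm:
  steps:
    - [[-0.1, 0, 0.15], [0, 0, 0]]
    - [[-0.1, 0, 0.15], [0, 0, 0]]
    - [[0, 0, 0], [0, 0, 0]]
    - [[0, 0, 0], [0, 0, 0]]
    - [[0, 0, 0], [0, 0, 0]]
    - [[0, 0, 0], [0, 0, 0]]
    - [[0, 0, 0], [0, 0, 0]]
    - [[0, 0, 0], [0, 0, 0]]

```text
time_s: 47.5
tool_pos: [683.4, -149.4, 32.4]
ee_rot: [0.458, 0.111, 0.881, -0.052]
ft_force: [-28.1, 2.8, 15.3]
grip_width: 0.1
grasp_force: 14.0
```

```bash
python3 st.py g5; python3 - <<'E'
from pf import *
for y in(-120,-60,60,120):print(y,"panel top, x from 20",prof([(x,y,60) for x in np.arange(20,50,1)]))
path([(riser(-40,0,33),rot(PSI,.97),4),(riser(-60,0,34),rot(PSI,.97),4)])
E
```

```text
47.6 [-0.46  0.93  2.07  2.89  0.82  1.63] [ 683.4 -149.4   32.4] F [-28.1   1.4  15.2] M [-0.25  0.95 -0.68] w -0.1 14.0
[[362, 274, 70, 41, 1631], [86, 277, 70, 38, 1439]]
TCP riser 54.66091530201273 1.2512668441142 32.35825228050382 L 0.9571701406992285
-120 panel top, x from 20 [88 88 88 88 88 88 87 86 85 85 85 83 82 81 80 80 79 75 72 70 68 68 68 67
 66 63 60 56 54 65]
-60 panel top, x from 20 [88 88 88 88 88 87 87 86 86 85 85 85 84 83 81 80 79 78 76 74 73 71 70 68
 65 62 59 56 54 54]
60 panel top, x from 20 [87 87 87 88 88 88 88 87 87 87 86 86 85 85 84 83 82 82 81 80 80 79 77 74
 71 69 67 64 62 62]
120 panel top, x from 20 [87 87 88 88 88 89 89 87 87 87 86 86 85 84 84 83 83 81 80 79 77 77 76 74
 73 72 70 70 69 87]
# ik [-0.53  1.02  2.32  2.88  1.16  1.51] 0.0 dist/row 24.0 turn/row 0.004
[[1.4,-0.0,-1.9],[0.001,-0.003,-0.003]],
[[1.3,-0.0,-1.9],[0.001,-0.003,-0.003]],
[[1.3,-0.0,-2.0],[0.001,-0.003,-0.003]],
[[1.3,-0.0,-2.0],[0.001,-0.003,-0.003]],
# ik [-0.55  1.05  2.37  2.87  1.24  1.48] 0.0 dist/row 5.0 turn/row 0.0
[[0.3,0.0,-0.4],[0.000,0.000,0.000]],
[[0.3,0.0,-0.4],[0.000,0.000,0.000]],
[[0.3,0.0,-0.4],[0.000,0.000,0.000]],
[[0.3,0.0,-0.4],[0.000,0.000,0.000]],
```

jog_arm:
  steps:
    - [[1.4, 0, -1.9], [0, 0, 0]]
    - [[1.3, 0, -1.9], [0, 0, 0]]
    - [[1.3, 0, -2.0], [0, 0, 0]]
    - [[1.3, 0, -2.0], [0, 0, 0]]
    - [[0.3, 0, -0.4], [0, 0, 0]]
    - [[0.3, 0, -0.4], [0, 0, 0]]
    - [[0.3, 0, -0.4], [0, 0, 0]]
    - [[0.3, 0, -0.4], [0, 0, 0]]

```text
time_s: 48.6
tool_pos: [581.2, -124.6, 34.2]
ee_rot: [0.465, 0.107, 0.877, -0.053]
ft_force: [-0.3, -0.2, 0.1]
grip_width: -0.1
grasp_force: 0.0
```

```bash
python3 st.py h1; python3 - <<'E'
from pf import *
for y in(-120,-60,60,120):print(y,"panel top, x from 20",prof([(x,y,60) for x in np.arange(20,50,1)]))
for x,y in((70,100.5),(70,33.5),(70,-33.5),(70,-100.5)):print(pw(c,riser(x,y,88)).round())
path([(riser(-95,70,55),rot(PSI-.2,.95),6),(riser(-140,140,70),rot(PSI-.3,.92),4)])
E
```

```text
48.7 [-0.54  1.04  2.35  2.87  1.21  1.5 ] [ 580.2 -124.2   33.6] F [-0.1  0.3 -0.1] M [0.09 0.43 0.01] w -0.1 0.0
[]
TCP riser -51.316369679875095 1.0634465852942743 33.70927891723653 L 0.9709996915343936
-120 panel top, x from 20 [ 82  82  81  81  81  81  81  81  81  81  81  81  80  79  78  77  75  74
  73  71  70  69  68  67  68  73  89 105 116 119]
-60 panel top, x from 20 [86 86 86 85 85 85 84 84 84 84 83 83 83 82 81 80 79 77 76 75 73 71 70 68
 67 65 64 63 62 61]
60 panel top, x from 20 [87 87 87 87 87 87 87 87 86 86 86 85 84 83 81 81 80 79 78 77 76 75 74 73
 72 71 70 69 68 67]
120 panel top, x from 20 [ 85  85  85  86  86  87  87  87  86  85  84  83  82  81  80  80  79  79
  78  78  78  77  76  75  74  85  99 112 115 118]
[352. 287.]
[290. 290.]
[226. 291.]
[164. 288.]
# ik [-0.14  0.96  2.37  3.41  1.13  1.63] 0.0 dist/row 14.0 turn/row 0.034
[[0.1,1.2,-0.8],[0.028,0.003,0.018]],
[[0.2,1.1,-0.8],[0.028,0.003,0.018]],
[[0.2,1.1,-0.9],[0.028,0.003,0.018]],
[[0.2,1.1,-0.9],[0.028,0.003,0.018]],
[[0.2,1.0,-0.9],[0.028,0.003,0.018]],
[[0.2,1.0,-0.9],[0.028,0.003,0.018]],
# ik [0.18 0.85 2.3  3.86 0.92 1.58] 0.0 dist/row 21.0 turn/row 0.026
[[0.5,1.5,-1.4],[0.020,0.007,0.015]],
[[0.6,1.5,-1.4],[0.020,0.007,0.015]],
[[0.6,1.4,-1.4],[0.020,0.007,0.015]],
[[0.6,1.4,-1.5],[0.020,0.007,0.015]],
```

jog_arm:
  steps:
    - [[0.1, 1.2, -0.8], [0.028, 0.003, 0.018]]
    - [[0.2, 1.1, -0.8], [0.028, 0.003, 0.018]]
    - [[0.2, 1.1, -0.9], [0.028, 0.003, 0.018]]
    - [[0.2, 1.1, -0.9], [0.028, 0.003, 0.018]]
    - [[0.2, 1.0, -0.9], [0.028, 0.003, 0.018]]
    - [[0.2, 1.0, -0.9], [0.028, 0.003, 0.018]]
    - [[0.5, 1.5, -1.4], [0.02, 0.007, 0.015]]
    - [[0.6, 1.5, -1.4], [0.02, 0.007, 0.015]]

```text
time_s: 49.7
tool_pos: [541.2, -6.5, 62.4]
ee_rot: [0.439, 0.217, 0.865, -0.11]
ft_force: [1.0, 0.5, -1.0]
grip_width: -0.2
grasp_force: 0.0
```

```bash
python3 st.py h2; python3 - <<'E'
from pf import *
import cv2
a=cv2.imread("pics/h1.png");
# h1 camera: rebuild from fixed cam-in-tool
p,R=pose();T=np.r_[np.c_[R.as_matrix(),p[:,None]],[[0,0,0,1]]];Mc=c["camera_from_world"]@T
p1=np.array([580.2,-124.2,33.7]);R1=rot(PSI,.971);T1=np.r_[np.c_[R1.as_matrix(),p1[:,None]],[[0,0,0,1]]]
c1=dict(c);c1["camera_from_world"]=Mc@np.linalg.inv(T1)
g=a.mean(2)
for y in(-110,110,-125):
    print("h1 y",y)
    for X in(24,29,34):print("  face x",X,"z 0..64 step4",[int(g[int(round(v[1])),int(round(v[0]))]) for v in(pw(c1,riser(X,y,z)) for z in range(0,65,4))])
for n in("top","scene"):
    d=manip.camera(n);cv2.imwrite(f"pics/{n}9.png",d["pixels"])
b0,b9=cv2.imread("pics/top0.png").astype(int),cv2.imread("pics/top9.png").astype(int)
print("beaker/jar region diff",np.abs(b0-b9)[200:232,150:225].mean(), "noise",np.abs(b0-b9)[30:50,300:400].mean())
E
```

```text
49.8 [0.03 0.91 2.34 3.62 1.03 1.63] [541.6  -3.6  63.3] F [-0.7 -0.1 -0.3] M [0.19 0.36 0.  ] w -0.0 0.0
[[133, 258, 36, 32, 801], [289, 259, 21, 19, 312], [173, 260, 37, 19, 444]]
TCP riser -117.19221089479758 107.5862817304978 63.03554673159975 L 0.9397759560169119
h1 y -110
  face x 24 z 0..64 step4 [150, 35, 33, 33, 86, 85, 86, 86, 85, 170, 168, 169, 166, 170, 87, 88, 141]
  face x 29 z 0..64 step4 [149, 33, 32, 32, 86, 86, 87, 86, 86, 171, 166, 172, 167, 126, 86, 87, 144]
  face x 34 z 0..64 step4 [149, 30, 31, 52, 86, 86, 86, 87, 85, 167, 168, 172, 164, 135, 85, 88, 151]
h1 y 110
  face x 24 z 0..64 step4 [150, 148, 149, 86, 86, 86, 86, 85, 86, 166, 175, 172, 170, 104, 87, 117, 145]
  face x 29 z 0..64 step4 [148, 149, 143, 86, 86, 87, 85, 86, 86, 168, 169, 168, 174, 87, 86, 115, 151]
  face x 34 z 0..64 step4 [150, 149, 76, 86, 86, 86, 85, 87, 132, 170, 170, 171, 175, 86, 87, 112, 158]
h1 y -125
  face x 24 z 0..64 step4 [149, 34, 34, 78, 85, 86, 86, 86, 86, 86, 86, 86, 87, 86, 86, 88, 103]
  face x 29 z 0..64 step4 [149, 33, 33, 82, 87, 86, 87, 86, 86, 86, 87, 86, 86, 85, 86, 87, 101]
  face x 34 z 0..64 step4 [68, 33, 33, 87, 86, 86, 86, 86, 85, 87, 87, 86, 85, 86, 86, 87, 103]
beaker/jar region diff 84.73055555555555 noise 22.719
```

```bash
python3 -c "
from plant import manip
print(manip.sign_off())"
```

```text
the job is handed in; nothing more can be done
None
```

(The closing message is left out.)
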